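# Step a sample changer back one notch past its pawl

## Task

The sample changer has been stepped one place too far, so its reading head looks into an empty pocket beyond the last jar. With a fingertip lift the ratchet pawl out of the rim by its handle and throw it right back so that it stays off, then push the turntable back (clockwise from above) by one of its upright pins, exactly one notch, so that the last jar stands under the head again, and tip the pawl down again so that it drops into its notch and holds the table there. Only touch and push, never by force: no jar is lifted or tipped in its pocket, the table is not stepped forward, and the other things on the bench are left alone.

Things in the scene. Friction and masses are not known exactly. Their poses are not given: they have to be found in the camera images.
- changer: Sample changer, fixed on the bench: round white base 300 mm across with a turntable on it; behind, a white housing 120 mm wide, 155 mm high, with a grey neck reaching over the turntable (125 to 155 mm above the bench). Origin on the bench under the turntable's axis; x points from the axis to the housing, y left, z up. All angles are about z from this x, counter-clockwise from above.
- turntable (a joint): Turntable angle (rad), 0 to 0.03 at the start; grows counter-clockwise from above (forward), falls as it is pushed back. One notch is 0.785 (45 degrees). About 1 N at a pin turns it and it stays where left. The pawl's nose fits the next notch back from -0.785 (tooth face against the nose, cannot go further back once the pawl is down) to about -0.72.
- hub (a point): Top of the turntable's hub, on its axis, 65 mm above the bench; its z axis is up. The turntable is an aluminium disc 272 mm across, upper face 50 mm above the bench. Eight grey pocket rings (42 mm across, 10 mm high) sit at radius 70 mm at 0, 45, 90, ... degrees plus the turntable angle, eight upright push pins midway between them at radius 109 mm.
- push_pin (a point): Top centre of the push pin that starts at the front right of the turntable (202.5 degrees plus the turntable angle); one of eight steel pins 8 mm thick, 30 mm high, tops 80 mm above the bench, radius 109 mm. It turns with the table and comes to the front left (157.5 degrees) one notch back.
- notch (a point): The foot of the tooth face that the pawl holds at the start, on the rim; it turns with the table. Eight ratchet teeth, 12 mm high, stand on the rim at radius 121 to 134 mm. Each has an upright face that blocks turning back and a ramp behind. A pawl let down between notches rests on a tooth, and falls in when the table is pushed on back to the notch.
- pawl (a joint): Ratchet pawl angle (rad): 0 = down, nose in a notch (start); grows as the nose lifts; from 0.27 it clears the teeth; 1.22 = thrown right back on its stop. Steel, 100 g, no spring: below about 0.65 its weight takes it down, beyond that it falls back and stays. Level arm 45 mm long, 10 mm wide, with a flat handle and black cross bar that slant up over it at 60 degrees.
- pawl_bar (a point): Centre of the heavy black cross bar at the end of the pawl's handle: a round bar 14 mm thick, 26 mm long, parallel to the pivot, 54 mm from it; the handle below it is a flat blade 12 mm wide, 5 mm thick. Pawl down: 27 mm from the pivot on the nose side, 122 mm above the bench. Thrown back: 35 mm on the other side of the pivot, 116 mm above the bench. A level push of about 1 N moves it.
- pawl_pivot (a point): Centre of the pawl's level pivot pin, 75 mm above the bench, at the changer's left front (-69, +116 mm in its frame), on an aluminium post outside the rim, 86 mm high. From it the nose lies towards the changer's 230 degree direction. The bar is pushed towards 50 degrees to throw the pawl back and towards 230 degrees to put it down.
- head (a point): Centre of the round black window, 38 mm across, under the reading head at the front of the neck, 116 mm above the bench, over the pocket at 0 degrees, 70 mm from the turntable's axis. Jars pass 11 mm below it.
- jar1: Closed clear sample jar with white screw cap, 33 mm across the cap, 30 mm across the body, 55 mm high, one of six alike in shape, standing loose in a pocket of the turntable (tops 105 mm above the bench). They fill the pockets at 45, 90, 135, 180, 225 and 270 degrees in any order; those at 0 and 315 degrees are empty. Origin at the centre of its underside, z up.
- jar2: Closed clear sample jar with white screw cap, 33 mm across the cap, 30 mm across the body, 55 mm high, one of six alike in shape, standing loose in a pocket of the turntable (tops 105 mm above the bench). They fill the pockets at 45, 90, 135, 180, 225 and 270 degrees in any order; those at 0 and 315 degrees are empty. Origin at the centre of its underside, z up.
- jar3: Closed clear sample jar with white screw cap, 33 mm across the cap, 30 mm across the body, 55 mm high, one of six alike in shape, standing loose in a pocket of the turntable (tops 105 mm above the bench). They fill the pockets at 45, 90, 135, 180, 225 and 270 degrees in any order; those at 0 and 315 degrees are empty. Origin at the centre of its underside, z up.
- jar4: Closed clear sample jar with white screw cap, 33 mm across the cap, 30 mm across the body, 55 mm high, one of six alike in shape, standing loose in a pocket of the turntable (tops 105 mm above the bench). They fill the pockets at 45, 90, 135, 180, 225 and 270 degrees in any order; those at 0 and 315 degrees are empty. Origin at the centre of its underside, z up.
- jar5: Closed clear sample jar with white screw cap, 33 mm across the cap, 30 mm across the body, 55 mm high, one of six alike in shape, standing loose in a pocket of the turntable (tops 105 mm above the bench). They fill the pockets at 45, 90, 135, 180, 225 and 270 degrees in any order; those at 0 and 315 degrees are empty. Origin at the centre of its underside, z up.
- jar6: Closed clear sample jar with white screw cap, 33 mm across the cap, 30 mm across the body, 55 mm high, one of six alike in shape, standing loose in a pocket of the turntable (tops 105 mm above the bench). They fill the pockets at 45, 90, 135, 180, 225 and 270 degrees in any order; those at 0 and 315 degrees are empty. Origin at the centre of its underside, z up.
- erlenmeyer: Conical flask with foil cap, 64 mm across, 104 mm high, a bystander in front on the right. Origin under its centre.
- petri_dish: Glass dish 64 mm across, 18 mm high, a bystander in front on the left. Origin under its centre.
- timer: White lab timer 64x64x20 mm, a bystander on the left. Origin under its centre.
- reagent_bottle: Bottle with screw cap, 57 mm across, 110 mm high, a bystander on the left. Origin under its centre.
- spare_jar: A seventh sample jar, 33 mm across, 55 mm high, standing on the bench on the right; a bystander. Origin under its centre.
- notebook: Dark notebook 150x108x13 mm, a bystander in front on the right. Origin under its centre.

How it is judged:
On the way, in this order (a step that is already met when the one before it is completed fails the run):
1. the pawl is thrown back off the teeth and stays there, the turntable still in its first place (value of joint pawl above 1 rad and value of joint turntable above -0.2 rad), for 0.2 s.
2. the turntable is pushed back more than half a notch (value of joint turntable below -0.45 rad), for 0.1 s.
At the end, for the whole second after the job is handed in: The turntable stands one notch (0.785 rad) back, between -0.84 and -0.66 rad, at rest; the pawl is down in that notch (below 0.08 rad); a jar stands within 18 mm of the middle of the reading head; all six jars stand upright (within 0.15 rad) on the floor of their pockets (value of joint pawl below 0.08 rad and value of joint turntable between -0.84 and -0.66 rad and velocity of joint turntable between -0.05 and 0.05 rad/s and horizontal distance between any of jar1, jar2, jar3, jar4, jar5, jar6 and head below 0.018 m and angle between each of jar1, jar2, jar3, jar4, jar5, jar6's own z axis and vertical below 0.15 rad and height (world z) of jar1 between 0.044 and 0.056 m and height (world z) of jar2 between 0.044 and 0.056 m and height (world z) of jar3 between 0.044 and 0.056 m and height (world z) of jar4 between 0.044 and 0.056 m and height (world z) of jar5 between 0.044 and 0.056 m and height (world z) of jar6 between 0.044 and 0.056 m); the robot touches nothing.
It fails at once if a jar is lifted more than 20 mm or tipped over in its pocket (height (world z) of any of jar1, jar2, jar3, jar4, jar5, jar6 above 0.07 m or angle between any of jar1, jar2, jar3, jar4, jar5, jar6's own z axis and vertical above 0.5 rad).
It fails at once if the turntable is stepped forward instead of back (value of joint turntable above 0.4 rad).
It fails at once if the turntable or the pawl is forced (more than 40 N from the fingers) (contact force between the fingers and turntable above 40 N or contact force between the fingers and pawl above 40 N).
It fails at once if a bystander is moved more than 30 mm or tipped (distance of any of erlenmeyer, petri_dish, timer, reagent_bottle, spare_jar, notebook from where it was at the start of the episode above 0.03 m or angle between any of erlenmeyer, petri_dish, timer, reagent_bottle, spare_jar, notebook's own z axis and vertical above 0.5 rad).
It also fails if it takes over 61 s, if anything falls off the work surface, if the arm or the gripper's body presses on something with over 40 N, if the wrist force passes 120 N, or if a joint passes its speed limit or range.

## Robot

A 6-joint arm with a two-finger parallel gripper is mounted at the origin on a cart in front of the work surface, level with it; the furniture and walls round the work are solid. World frame = base frame: x ahead of the robot, y to its left, z up, the work surface at z = 0. Lengths are in m, angles in rad, forces in N, time in s.
With the tool pointing down it reaches from about 0.35 to 0.8 m from the base axis. Payload 7.3 kg.
Tool frame: the origin (TCP) lies between the finger pads; the fingertips stand 22 mm ahead of it and the grasp point (between the pads) lies 3 mm ahead of it; x points along the fingers, z is the direction in which the jaws open and shut, and the axes are right-handed (so a half turn about x gives the same grasp; the last joint's range is limited). The gripper opens to 85 mm and grips with 20 to 120 N. Pads are 22 mm wide; open, the fingers measure 114 mm over their backs; the gripper's body (76 mm by 85 mm) begins 54 mm behind the grasp point. The pads swing forward as they close: fully open they stand 13 mm farther back than shut.
Start: joints at [-1.325, 0.342, 1.524, -0, 1.275, -0.146], TCP at [0.2, -0.485, 0.221] pointing down, gripper open.
Joint ranges: [-2.53, 2.53], [-0.77, 2.02], [0.04, 2.7], [-1, 4.14], [0.28, 2.66], [-3.11, 3.11]. Speed limits (rad/s): [2.57, 2.57, 3.14, 3.14, 3.14, 3.14].

## Interface

Orientations are given as a rotation vector (axis times angle).
In Python, from bench import bot, grab_frame, camera_info gives the robot as it stands.
- The arm moves only by the shell command python3 -m creep 'ROWS'. ROWS is JSON, a list of rows, each an object of numbers: "tx", "ty", "tz": the shift along the world's x, y, z in m; "spin": the turn about the world's z in rad; "jaw": the opening, from -1 (shut) to 1 (fully open). In form: [{"tx": .., "ty": .., "tz": .., "spin": .., "jaw": ..}, ...]. A call has exactly 5 rows; each row is the pose to reach, as a shift and turn from the pose commanded when the call began; what a row does not reach only later rows make up. A row lasts 1/12 s, in which the tool goes at most 41.7 mm and 7.16 degrees, less where a joint would pass 70% of its speed; a pose out of reach is approached as far as the arm can. A call with a gripper value outside its range is refused whole. The fingers move at their own pace and stop on an object; the grip force is fixed at half the most. Time passes only in rows, so rows that repeat a pose let the fingers close, or fill a call up. It gives the time, the measured TCP pose, the force and the opening at its end, in the units of the state.
- bot.state(): the state, without advancing time (a new reading comes with each control period).
- grab_frame(name): name is "scene" or "side" or "wrist"; returns (picture, depth): 480x640x3 uint8, red, green, blue; 480x640 float32, m along the optical axis (not along the pixel's ray), 0 where there is no reading.
- camera_info(name): a dict with "vertical_fov" (degrees; the focal length in pixels is half the picture's height over the tangent of half this angle, whatever the lens; pixels are square), "cx", "cy" (the principal point, pixels), "k1" (the pictures are not rectified: a ray, as slopes to the right and down, at radius r is drawn at 1 + k1 r^2 times it, then the intrinsics apply), "extrinsics" (4x4, takes a point from world to camera coordinates). Camera axes: x right, y down, z forward; pixel columns grow to the right and rows downward; lengths in m; the calibration is good to about 2 mm. A picture is of the moment at which its call begins: read the wrist's pose just before it. camera_info takes no time and is no camera call; for the wrist camera it gives the pose at the moment of the call.
- bot.hand_in(): hands the job in, once; it reports no verdict.
The state is a dict: "time": time; "q": joint angles; "qd": joint speeds; "tau": joint torques, N m; "tcp_pos": TCP position; "ee_rot": TCP orientation; "contact_force": force on the tool from outside, world axes, zero at the start; "torque": the same for the moment, N m; "gripper_width": finger opening in m.
Only numpy, scipy, OpenCV 4.12 (cv2) and the standard library are available. Lean on these libraries where they do the work, as an engineer would, in place of code of your own. Each camera call takes 0.05 s, during which the arm holds its last target.

## Working session

There is one attempt and no reset: what is moved stays moved. The work goes in short steps, Python scripts to look and compute and a shell command to move; the robot and the scene stay as the last step left them, time stands still between calls to the robot, and variables do not carry over. Pictures are saved under pics/ and viewed, and the job is handed in when it is done.

```bash
ls; mkdir -p pics; python3 - <<'E'
from bench import bot, grab_frame, camera_info
import cv2, numpy as np
for n in ["scene","side"]:
    p,d=grab_frame(n); cv2.imwrite(f"pics/{n}0.png",p[:,:,::-1]); np.save(f"pics/{n}0.npy",d)
    c=camera_info(n); print(n,c)
print(bot.state())
E
```

```text
pics
scene {'vertical_fov': 46.175064807749244, 'cx': 331.2797442448933, 'cy': 247.8469673561605, 'k1': -0.1101319185074961, 'extrinsics': array([[ 0.58324644, -0.81223571,  0.0098359 , -0.30580619],
       [-0.55884124, -0.410019  , -0.72081959,  0.33617111],
       [ 0.58950831,  0.41491876, -0.69305294,  1.64993732],
       [ 0.        ,  0.        ,  0.        ,  1.        ]])}
side {'vertical_fov': 45.13411212719881, 'cx': 322.0832337955971, 'cy': 235.89295484817592, 'k1': -0.038299787089394986, 'extrinsics': array([[-0.91036414, -0.41323172, -0.02183281,  0.42480524],
       [-0.19673523,  0.47862473, -0.85569481,  0.1864587 ],
       [ 0.36404997, -0.77469859, -0.51702003,  1.28677783],
       [ 0.        ,  0.        ,  0.        ,  1.        ]])}
{'time': 0.1, 'q': array([-1.32502611e+00,  3.42674713e-01,  1.52488950e+00,  1.00521689e-05,
        1.27540381e+00, -1.45988898e-01]), 'qd': array([ 7.63609544e-04,  6.69218051e-05, -1.67023046e-03,  1.95574639e-03,
        7.09510826e-04, -2.31608697e-04]), 'tau': array([ 1.85922268e-03, -4.34447944e+01, -2.46490628e+01, -1.94173390e-04,
        4.70628147e-03, -9.20512520e-06]), 'tcp_pos': array([ 0.20039383, -0.48486328,  0.22019539]), 'ee_rot': array([ 0.91686823,  1.37048024, -0.91533588]), 'contact_force': array([ 0.37768208, -0.3956261 ,  0.00402264]), 'torque': array([ 0.00299081, -0.04704503,  0.01979216]), 'gripper_width': 0.0852282596111148}
```

View pics/scene0.png

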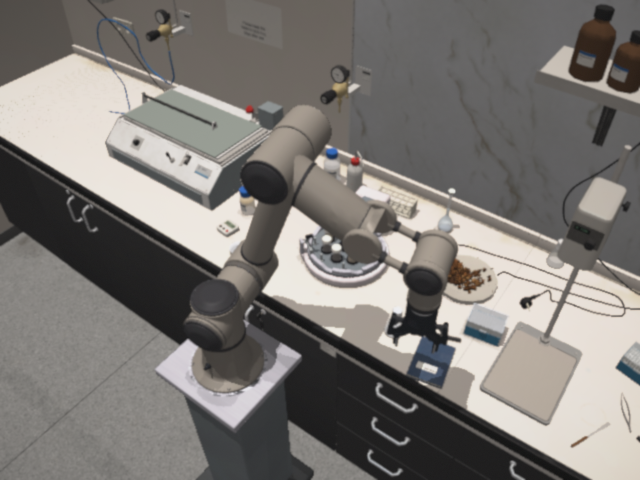

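View pics/side0.png

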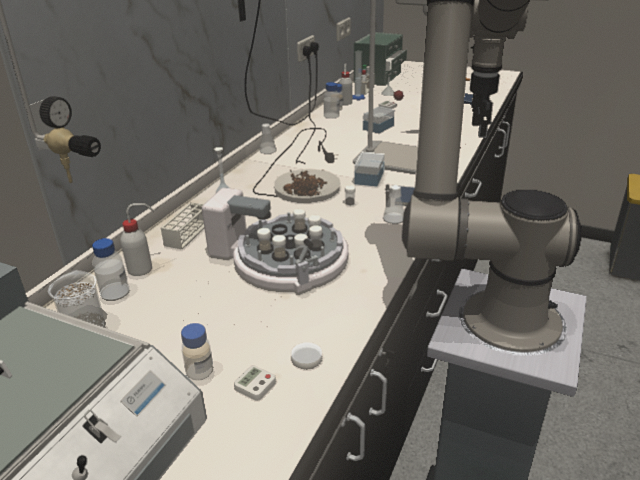

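The side view shows the changer: base circle around (291,250), housing (225,222), head end (262,207), and the pawl at about (303,272). The flask is at (393,205), the dish at (307,355) and the timer at (255,382). In the scene view the arm covers part of the changer. I'll zoom in on the side view.

```bash
cat > h.py <<'E'
from bench import bot, grab_frame, camera_info
import cv2, numpy as np
def K(c):
    f=240/np.tan(np.radians(c["vertical_fov"])/2); return f,np.array([[f,0,c["cx"]],[0,f,c["cy"]],[0,0,1.]])
def und(c,uv):
    f,k=K(c); return cv2.undistortPoints(np.float64(uv).reshape(-1,1,2),k,np.array([c["k1"],0,0,0])).reshape(-1,2)
def plane(c,uv,z):
    s=und(c,uv); E=c["extrinsics"]; R,t=E[:3,:3],E[:3,3]; o=-R.T@t
    d=np.c_[s,np.ones(len(s))]@R
    return o+d*((z-o[2])/d[:,2])[:,None]
def cloud(c,d):
    v,u=np.mgrid[0:480,0:640]; s=und(c,np.c_[u.ravel(),v.ravel()].astype(float))
    E=c["extrinsics"]; P=np.c_[s,np.ones(len(s))]*d.ravel()[:,None]
    W=(P-E[:3,3])@E[:3,:3]; W[d.ravel()==0]=np.nan
    return W.reshape(480,640,3)
def proj(c,P):
    E=c["extrinsics"]; p=np.atleast_2d(P)@E[:3,:3].T+E[:3,3]; f,k=K(c)
    return cv2.projectPoints(p,np.zeros(3),np.zeros(3),k,np.array([c["k1"],0,0,0]))[0].reshape(-1,2)
E
python3 - <<'E'
from h import *
im=cv2.imread("pics/side0.png")
cv2.imwrite("pics/side0z.png",cv2.resize(im[170:310,190:370],None,fx=4.4,fy=4.2,interpolation=cv2.INTER_CUBIC))
c=camera_info("side"); d=np.load("pics/side0.npy"); W=cloud(c,d)
np.save("pics/sW.npy",W)
for v,u in [(207,262),(275,303),(248,279),(300,355),(355,307),(240,265),(330,240)]: print(u,v,W[v,u].round(3))
# white caps
z=W[...,2]
m=(z>.098)&(z<.112)&(W[...,0]>.3); 
m=m&(im.min(2)>170)
n,l,s,ct=cv2.connectedComponentsWithStats(m.astype(np.uint8))
for i in range(1,n):
    if s[i,4]>15: print(ct[i].round(1),s[i,4],np.nanmean(W[l==i],0).round(4))
E
```

```text
262 207 [ 0.63  -0.006  0.154]
303 275 [0.469 0.099 0.058]
279 248 [0.557 0.051 0.084]
355 300 [0.349 0.072 0.002]
307 355 [0.363 0.302 0.02 ]
265 240 [0.603 0.038 0.089]
240 330 [0.542 0.273 0.003]
[395.1 186.7] 37 [ 0.3885 -0.3334  0.1049]
[299.1 211.4] 59 [ 0.5743 -0.097   0.1068]
[314.3 217.5] 61 [ 0.5235 -0.0824  0.1067]
[315.2 228.3] 58 [ 0.4984 -0.0339  0.1065]
[263.4 230.9] 64 [0.6122 0.0263 0.1065]
[278.5 238. ] 70 [0.5613 0.0422 0.1065]
[300.2 236.8] 64 [0.5147 0.0171 0.1065]
[109.9 262.7] 76 [0.8747 0.2851 0.1037]
[141.7 431. ] 1831 [0.4859 0.6422 0.1051]
```

View pics/side0z.png

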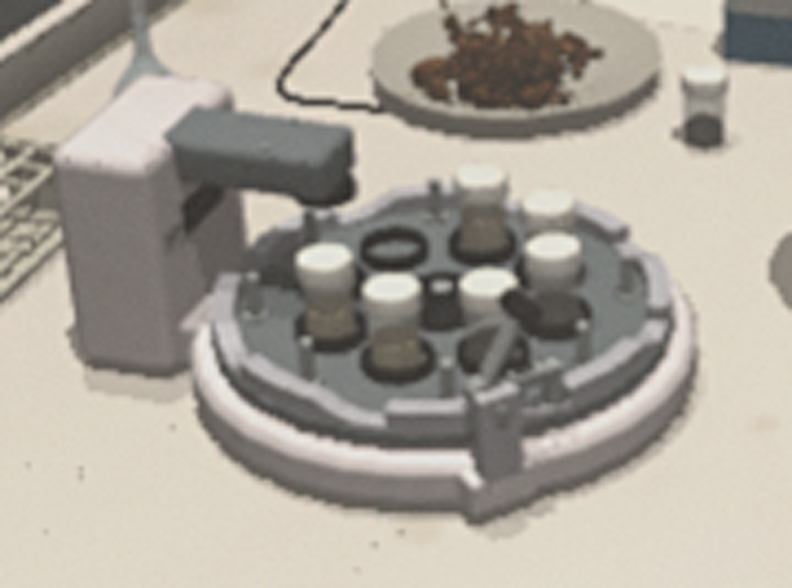

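The zoom shows six caps. The pawl's black bar is near side px (308,242), its post at (302,272), and the neck's head end at (265,213). Next I fit the changer frame.

```bash
cat > fit.py <<'E'
from h import *
def fitcaps(im,W,c,verbose=True):
    z=W[...,2]; m=((z>.098)&(z<.112)&(im.min(2)>170)&(np.hypot(W[...,0]-.555,W[...,1]+.03)<.12)).astype(np.uint8)
    n,l,s,ct=cv2.connectedComponentsWithStats(m)
    return np.array([plane(c,[ct[i]],.105)[0] for i in range(1,n) if s[i,4]>15])
def rig(pts,ang):
    A=.07*np.c_[np.cos(ang),np.sin(ang)]; mu=pts.mean(0); ma=A.mean(0)
    H=(A-ma).T@(pts-mu); th=np.arctan2(H[0,1]-H[1,0],H[0,0]+H[1,1])
    R=np.array([[np.cos(th),-np.sin(th)],[np.sin(th),np.cos(th)]]); o=mu-R@ma
    return o,th,(pts-(A@R.T+o))
E
python3 - <<'E'
from fit import *
im=cv2.imread("pics/side0.png"); W=np.load("pics/sW.npy"); c=camera_info("side")
p=fitcaps(im,W,c)[:,:2]; print(p.round(4))
cen=cv2.minEnclosingCircle(p.astype(np.float32)); print(cen)
a=np.arctan2(*(p-np.array(cen[0])).T[::-1]); 
# order: housing direction
h=np.array([.63,-.006])-np.array(cen[0]); h0=np.arctan2(h[1],h[0]); print("head dir approx",h0)
rel=np.mod(a-h0,2*np.pi); o=np.argsort(rel); print(np.degrees(rel[o]).round(1))
O,th,res=rig(p[o],np.radians([45,90,135,180,225,270])); print("center",O,"yaw+tt",th,"res mm",(res*1000).round(1))
# neck: grey points z .15-.158
z=W[...,2]; m=(z>.149)&(z<.16)&(np.abs(W[...,0]-.62)<.16)&(np.abs(W[...,1])<.12)
P=W[m][:,:2]; lab=im[m].mean(1)
for nm,k in (("grey",lab<130),("white",lab>150)):
    Q=P[k]; r=cv2.minAreaRect(Q.astype(np.float32)); print(nm,len(Q),Q.mean(0),cv2.boxPoints(r))
# base circle outer white : height
m=(z>.004)&(z<.05)&(np.abs(np.hypot(*(W[...,:2]-O).transpose(2,0,1))-.15)<.03)
print(np.percentile(z[m],[5,25,50,75,95]))
E
```

```text
[[ 0.5758 -0.0999]
 [ 0.5249 -0.0851]
 [ 0.4995 -0.0362]
 [ 0.6135  0.0242]
 [ 0.5625  0.0401]
 [ 0.5159  0.0149]]
((0.5684866309165955, -0.029966192319989204), 0.07040991634130478)
head dir approx 0.3715170735774492
[ 28.9  73.6 118.2 163.9 210.4 254.7]
center [ 0.56929314 -0.02999394] yaw+tt 0.09521760563159459 res mm [[-0.3  0.2]
 [-0.1  0.4]
 [ 0.6  0.3]
 [-0.1  0.5]
 [ 0.1 -1.1]
 [-0.2 -0.2]]
grey 369 [ 0.67313237 -0.00888497] [[ 0.61720186 -0.0442458 ]
 [ 0.72335416 -0.05683991]
 [ 0.73611313  0.05070149]
 [ 0.62996083  0.0632956 ]]
white 494 [ 0.74300213 -0.00296267] [[ 0.62488353  0.04777065]
 [ 0.6286526  -0.07681389]
 [ 0.7798965  -0.07223828]
 [ 0.77612746  0.05234626]]
[0.00475164 0.0215464  0.03392209 0.03856828 0.04792163]
```

```bash
python3 - <<'E'
from fit import *
from scipy.spatial.transform import Rotation as R
s=bot.state(); print(R.from_rotvec(s["ee_rot"]).as_matrix().round(3))
p,d=grab_frame("wrist"); cv2.imwrite("pics/w0.png",p[:,:,::-1])
c=camera_info("wrist"); E=c["extrinsics"]; print(c["vertical_fov"],"cam pos",-E[:3,:3].T@E[:3,3],"fwd",E[2,:3],"right",E[0,:3])
c=camera_info("side"); E=c["extrinsics"];print("side cam",-E[:3,:3].T@E[:3,3])
print("bar guess",plane(c,[[308.5,242.5]],.122))
# expected projections
for q in [(.491,.080,.075),(.475,.058,.122),(.569,-.03,.065)]: print(q,proj(c,q))
E
```

```text
[[-0.     0.924  0.382]
 [ 0.001  0.382 -0.924]
 [-1.     0.    -0.001]]
70.95240926624888 cam pos [ 0.27188916 -0.45600773  0.37346512] fwd [-0.27757905 -0.11335898 -0.95399141] right [ 0.38165261 -0.92430504 -0.00121646]
side cam [-0.04504097  1.08316423  0.83411635]
bar guess [[0.47347208 0.05550343 0.122     ]]
(0.491, 0.08, 0.075) [[298.01850636 262.95946114]]
(0.475, 0.058, 0.122) [[307.45119442 242.88878956]]
(0.569, -0.03, 0.065) [[290.08382036 237.65902369]]
```

View pics/w0.png

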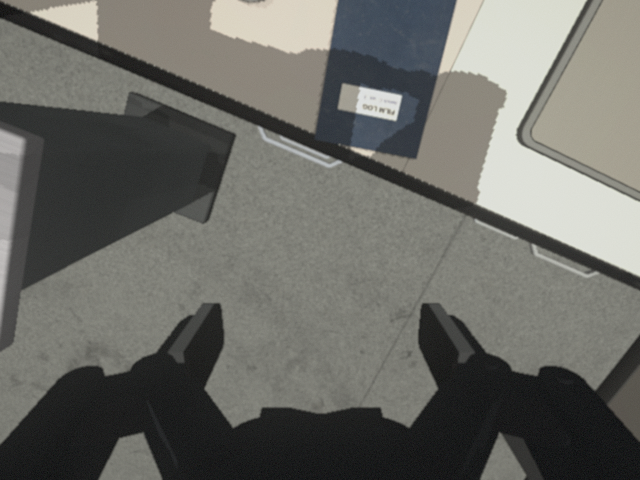

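Both views agree to about 2 mm: the bar is near (.474,.057,.122). The wrist image shows two fingers at the bottom and the notebook ahead. I'll close the jaws and move over the changer for a better look.

```bash
python3 -m creep '[{"tx":0.015,"ty":0.03,"tz":0.02,"spin":0,"jaw":-1},{"tx":0.03,"ty":0.06,"tz":0.03,"spin":0,"jaw":-1},{"tx":0.05,"ty":0.09,"tz":0.035,"spin":0,"jaw":-1},{"tx":0.07,"ty":0.125,"tz":0.04,"spin":0,"jaw":-1},{"tx":0.09,"ty":0.155,"tz":0.04,"spin":0,"jaw":-1}]'
python3 -m creep '[{"tx":0.018,"ty":0.033,"tz":0,"spin":0,"jaw":-1},{"tx":0.036,"ty":0.066,"tz":0,"spin":0,"jaw":-1},{"tx":0.054,"ty":0.1,"tz":0,"spin":0,"jaw":-1},{"tx":0.07,"ty":0.13,"tz":0,"spin":0,"jaw":-1},{"tx":0.09,"ty":0.16,"tz":0,"spin":0,"jaw":-1}]'
python3 -m creep '[{"tx":0.018,"ty":0.033,"tz":0,"spin":0,"jaw":-1},{"tx":0.036,"ty":0.066,"tz":0,"spin":0,"jaw":-1},{"tx":0.054,"ty":0.1,"tz":0,"spin":0,"jaw":-1},{"tx":0.07,"ty":0.12,"tz":0,"spin":0,"jaw":-1},{"tx":0.08,"ty":0.14,"tz":0,"spin":0,"jaw":-1}]'
python3 - <<'E'
from fit import *
p,d=grab_frame("wrist"); cv2.imwrite("pics/w1.png",p[:,:,::-1]); np.save("pics/w1.npy",d)
s=bot.state(); print(s["tcp_pos"],s["time"],s["q"].round(2),s["gripper_width"])
E
```

```text
time: 0.57
tcp_pos: [0.291, -0.3286, 0.2616]
ee_rot: [0.916, 1.368, -0.917]
contact_force: [1.1, -0.3, 0.5]
gripper_width: 0.0256
time: 0.98
tcp_pos: [0.3805, -0.1684, 0.2608]
ee_rot: [0.916, 1.37, -0.916]
contact_force: [1.2, -1.1, 0.4]
gripper_width: -0.0001
time: 1.4
tcp_pos: [0.4615, -0.0282, 0.2606]
ee_rot: [0.915, 1.37, -0.915]
contact_force: [0.3, -0.0, 0.1]
gripper_width: -0.0002
[ 0.46231023 -0.02583949  0.26051884] 1.45 [-0.22  0.2   1.61  0.    1.33  0.95] 0.00015298837707799348
```

View pics/w1.png

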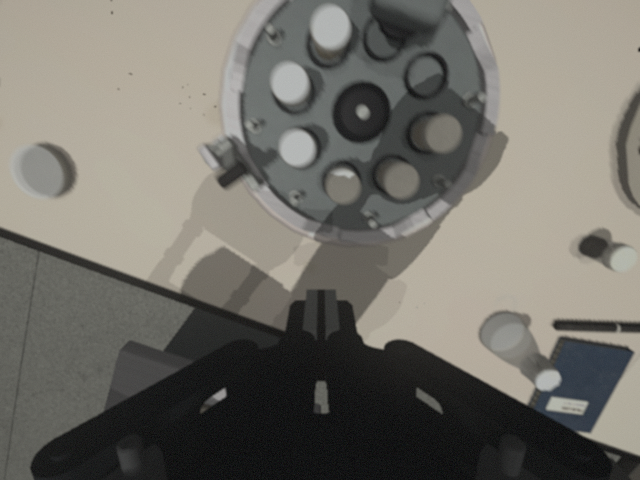

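The wrist view shows the hub at (363,112), pin tops at about (274,34), (255,124), (297,195), (373,217), (441,181) and (478,98), the bar at about (231,177), and the post at (215,150).

```bash
python3 - <<'E'
from fit import *
im=cv2.imread("pics/w1.png"); cv2.imwrite("pics/w1z.png",cv2.resize(im[0:250,190:510],None,fx=2.4,fy=2.4,interpolation=cv2.INTER_CUBIC))
E
```

```text
(no output)
```

View pics/w1z.png

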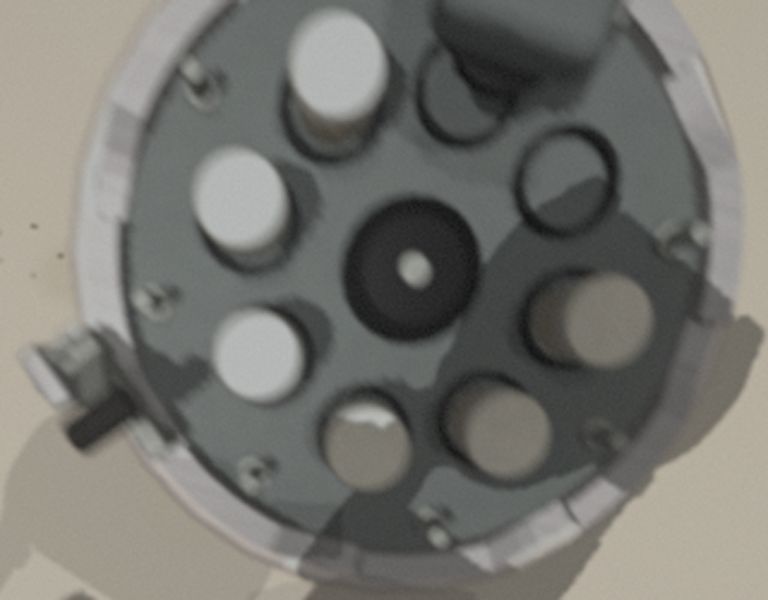

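```bash
python3 - <<'E'
from fit import *
c=camera_info("wrist")
zc=np.array([(338,63),(241,200),(259,356),(367,441),(499,431),(609,320.]])if 0 else np.array([(338,63),(241,200),(259,356),(367,441),(499,431),(609,320.)])
px=lambda z: np.atleast_2d(z)/2.4+[190,0]+(.5/2.4-.5)
p=plane(c,px(zc),.105)[:,:2]
O,th,res=rig(p,np.radians([45,90,135,180,225,270])); print(O,th,(res*1000).round(1))
print("hub",plane(c,px((414,268)),.065))
print("bar",plane(c,px((100,423)),.122+.006))
for k in range(8):
    a=th+np.radians(22.5+45*k); q=O+.109*np.array([np.cos(a),np.sin(a)]); print(k*45+22.5,q.round(4),((proj(c,[*q,.08])-[190,0])*2.4).round(0))
d=np.load("pics/w1.npy");W=cloud(c,d)
for P in [(100,423),(60,365),(438,532),(259,356),(30,365)]:
    u,v=px(P)[0].round().astype(int); print(P,W[v,u].round(4))
# housing yaw using side neck top
im=cv2.imread("pics/side0.png");S=np.load("pics/sW.npy")
E
```

```text
File "<stdin>", line 3
    zc=np.array([(338,63),(241,200),(259,356),(367,441),(499,431),(609,320.]])if 0 else np.array([(338,63),(241,200),(259,356),(367,441),(499,431),(609,320.)])
                                                                           ^
SyntaxError: closing parenthesis ']' does not match opening parenthesis '('
```

```bash
python3 - <<'E'
from fit import *
c=camera_info("wrist")
zc=np.array([(338,63),(241,200),(259,356),(367,441),(499,431),(609,320.)])
px=lambda z: np.atleast_2d(z)/2.4+[190,0]+(.5/2.4-.5)
p=plane(c,px(zc),.105)[:,:2]
O,th,res=rig(p,np.radians([45,90,135,180,225,270])); print(O,th,(res*1000).round(1))
print("hub",plane(c,px((414,268)),.065))
print("bar",plane(c,px((100,423)),.122+.006))
for k in range(8):
    a=th+np.radians(22.5+45*k); q=O+.109*np.array([np.cos(a),np.sin(a)]); print(k*45+22.5,q.round(4),((proj(c,[*q,.08])-[190,0])*2.4).round(0))
d=np.load("pics/w1.npy");W=cloud(c,d)
for P in [(100,423),(60,365),(438,532),(259,356),(30,365)]:
    u,v=px(P)[0].round().astype(int); print(P,W[v,u].round(4))
E
```

```text
[ 0.57159328 -0.0241022 ] 0.0942721359725777 [[-0.2 -0.4]
 [-1.  -1.4]
 [-0.5 -1.5]
 [ 2.   0.4]
 [-0.3  3.2]
 [ 0.  -0.3]]
hub [[ 0.57116526 -0.02417439  0.065     ]]
bar [[0.47605638 0.06097913 0.128     ]]
22.5 [0.6679 0.0269] [[400. -66.]]
67.5 [0.6036 0.0801] [[194.  59.]]
112.5 [0.5206 0.0722] [[139. 291.]]
157.5 [0.4674 0.0079] [[243. 478.]]
202.5 [ 0.4753 -0.0751] [[432. 536.]]
247.5 [ 0.5395 -0.1283] [[615. 444.]]
292.5 [ 0.6226 -0.1204] [[701. 237.]]
337.5 [ 0.6758 -0.0562] [[620.  15.]]
(100, 423) [0.4761 0.061  0.1292]
(60, 365) [0.4816 0.0933 0.0769]
(438, 532) [ 0.4778 -0.0765  0.0771]
(259, 356) [0.5174 0.0187 0.105 ]
(30, 365) [0.4784 0.102  0.0869]
```

The arm was still settling when that picture was taken, so its pose is about 2–3 mm off. I'll retake it now it's at rest.

```bash
cat > look.py <<'E'
from fit import *
import sys
def wlook(name):
    c=camera_info("wrist"); p,d=grab_frame("wrist"); cv2.imwrite(f"pics/{name}.png",p[:,:,::-1]); np.save(f"pics/{name}.npy",d)
    np.savez(f"pics/{name}_c.npz",**c); return c,p[:,:,::-1].copy(),d
def wcaps(im,W):
    "white/grey cap tops by height"
    z=W[...,2]; m=((z>.1015)&(z<.1085)&(np.hypot(W[...,0]-.571,W[...,1]+.027)<.1)).astype(np.uint8)
    m=cv2.morphologyEx(m,cv2.MORPH_OPEN,np.ones((5,5)))
    n,l,s,ct=cv2.connectedComponentsWithStats(m)
    return [(ct[i],s[i,4]) for i in range(1,n) if s[i,4]>150]
E
python3 - <<'E'
from look import *
c,im,d=wlook("w2"); W=cloud(c,d)
for _ in range(1): pass
s=bot.state(); print(s["tcp_pos"],s["qd"].round(4))
caps=wcaps(im,W); P=[]
for ct,a in caps:
    q=plane(c,[ct],.105)[0]; P.append(q[:2]); print(ct.round(1),a,q.round(4))
P=np.array(P); g=np.array([.571,-.026]); a=np.mod(np.arctan2(P[:,1]-g[1],P[:,0]-g[0])-.095,2*np.pi); o=np.argsort(a); print(np.degrees(a[o]))
if len(P)==6: print(rig(P[o],np.radians([45,90,135,180,225,270])))
E
```

```text
[ 0.46129182 -0.02770096  0.26041859] [-0.0616 -0.0188  0.0291 -0.0285  0.0037 -0.0563]
[335.   32.1] 1399 [0.6133 0.0244 0.105 ]
[293.8  87.3] 1253 [0.562  0.0401 0.105 ]
[446.8 137.6] 1039 [ 0.576  -0.0987  0.105 ]
[301.  151.8] 1043 [0.5153 0.0151 0.105 ]
[404.6 184.4] 974 [ 0.5249 -0.0828  0.105 ]
[346.2 189.8] 952 [ 0.4999 -0.0356  0.105 ]
[ 44.54201783  92.27747546 138.13615218 182.26795467 225.52144385
 268.50884593]
(array([ 0.56920468, -0.02919823]), np.float64(0.09715155611872725), array([[-3.63851130e-04, -4.78035801e-04],
       [-3.74347871e-04, -3.83898050e-04],
       [ 1.65379539e-04, -1.71454669e-04],
       [ 3.39912723e-04,  3.57651999e-04],
       [ 2.07830872e-04,  4.67932159e-04],
       [ 2.50758682e-05,  2.07804362e-04]]))
```

The retaken picture gives the centre at (.5692,-.0295) and yaw plus table angle of .096, which agrees with the side view. The bar is near (.475,.058) and the push direction is (.578,.816). I'll go behind the bar with the tool turned into the push direction.

```bash
python3 -m creep '[{"tx":0,"ty":0.015,"tz":0,"spin":0.11,"jaw":-1},{"tx":-0.001,"ty":0.03,"tz":0,"spin":0.22,"jaw":-1},{"tx":-0.002,"ty":0.045,"tz":0,"spin":0.33,"jaw":-1},{"tx":-0.003,"ty":0.058,"tz":0,"spin":0.44,"jaw":-1},{"tx":-0.004,"ty":0.062,"tz":0,"spin":0.56,"jaw":-1}]'
python3 -m creep '[{"tx":0,"ty":0,"tz":-0.02,"spin":0,"jaw":-1},{"tx":0,"ty":0,"tz":-0.045,"spin":0,"jaw":-1},{"tx":0,"ty":0,"tz":-0.07,"spin":0,"jaw":-1},{"tx":0,"ty":0,"tz":-0.085,"spin":0,"jaw":-1},{"tx":0,"ty":0,"tz":-0.09,"spin":0,"jaw":-1}]'
python3 -m creep '[{"tx":0,"ty":0,"tz":0,"spin":0,"jaw":-1},{"tx":0,"ty":0,"tz":0,"spin":0,"jaw":-1},{"tx":0,"ty":0,"tz":0,"spin":0,"jaw":-1},{"tx":0,"ty":0,"tz":0,"spin":0,"jaw":-1},{"tx":0,"ty":0,"tz":0,"spin":0,"jaw":-1}]'
python3 - <<'E'
from look import *
c,im,d=wlook("w3"); 
p,d2=grab_frame("side"); im=p[150:330,180:400,::-1]; cv2.imwrite("pics/s3.png",cv2.resize(im,None,fx=3.3,fy=3.3,interpolation=cv2.INTER_CUBIC))
E
```

```text
time: 1.92
tcp_pos: [0.4559, 0.0324, 0.2606]
ee_rot: [0.48, 1.518, -0.48]
contact_force: [0.7, 0.4, -1.0]
gripper_width: 0.0
time: 2.33
tcp_pos: [0.4546, 0.0311, 0.1684]
ee_rot: [0.484, 1.521, -0.487]
contact_force: [-0.0, 0.2, 0.9]
gripper_width: -0.0001
time: 2.75
tcp_pos: [0.457, 0.0317, 0.1717]
ee_rot: [0.485, 1.514, -0.484]
contact_force: [-0.3, 0.0, -0.9]
gripper_width: 0.0001
```

View pics/w3.png

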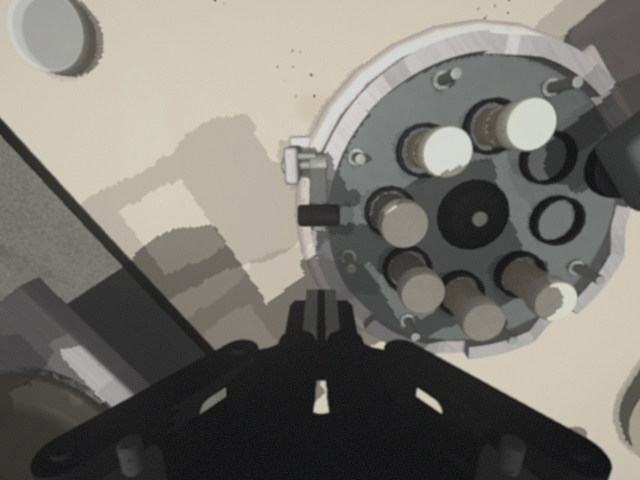

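View pics/s3.png

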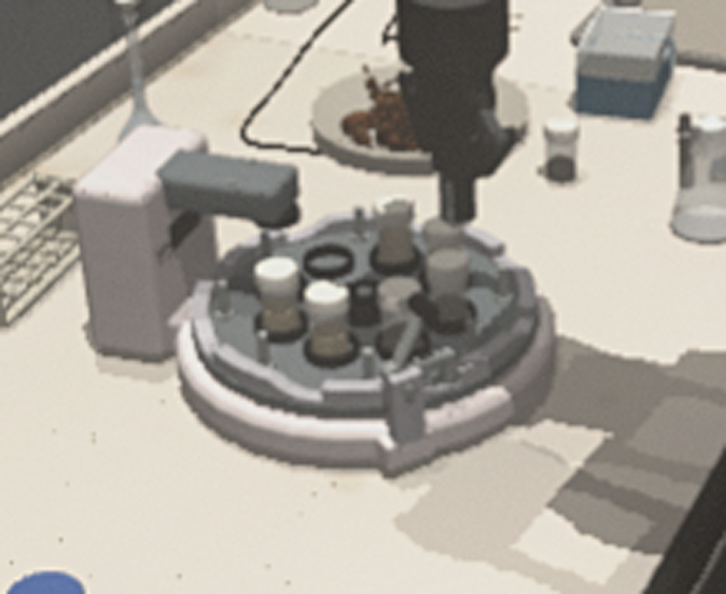

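The wrist view shows the bar at (319,215), straight ahead of the shut fingers at (321,290). I'll go down to bar height and check the bar's position.

```bash
python3 - <<'E'
from look import *
c=dict(np.load("pics/w3_c.npz")); c={k:(v if v.ndim else float(v)) for k,v in c.items()}
print(plane(c,[[319,215]],.127)); W=cloud(c,np.load("pics/w3.npy")); print(W[215,319],W[300,321],W[292,312])
E
python3 -m creep '[{"tx":0,"ty":0,"tz":-0.01,"spin":0,"jaw":-1},{"tx":0,"ty":0,"tz":-0.02,"spin":0,"jaw":-1},{"tx":0,"ty":0,"tz":-0.03,"spin":0,"jaw":-1},{"tx":0,"ty":0,"tz":-0.038,"spin":0,"jaw":-1},{"tx":0,"ty":0,"tz":-0.04,"spin":0,"jaw":-1}]'
python3 -m creep '[{"tx":0.002,"ty":0.003,"tz":0,"spin":0,"jaw":-1},{"tx":0.004,"ty":0.006,"tz":0,"spin":0,"jaw":-1},{"tx":0.005,"ty":0.007,"tz":0,"spin":0,"jaw":-1},{"tx":0.005,"ty":0.007,"tz":0,"spin":0,"jaw":-1},{"tx":0.005,"ty":0.007,"tz":0,"spin":0,"jaw":-1}]'
python3 - <<'E'
from look import *
c,im,d=wlook("w4"); cv2.imwrite("pics/w4z.png",im[100:400,150:550])
print(bot.state()["tcp_pos"]); W=cloud(c,d); print(W[215,319])
E
```

```text
[[0.47521965 0.05796401 0.127     ]]
[0.47546569 0.05829712 0.12883346] [0.46412001 0.04057606 0.19725377] [0.46064255 0.04255507 0.188751  ]
time: 3.27
tcp_pos: [0.4558, 0.0318, 0.1298]
ee_rot: [0.484, 1.518, -0.485]
contact_force: [-0.1, 0.6, -0.7]
gripper_width: -0.0002
time: 3.68
tcp_pos: [0.4618, 0.0389, 0.1312]
ee_rot: [0.484, 1.515, -0.484]
contact_force: [-0.5, -0.4, -0.1]
gripper_width: 0.0002
[0.46167608 0.03882506 0.131101  ]
[0.48232389 0.06838715 0.1038698 ]
```

View pics/w4z.png

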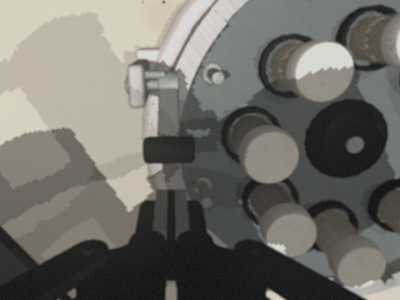

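The bar is confirmed at (.475,.058) with a gap of about 5 mm. Pushing now.

```bash
python3 -m creep '[{"tx":0.0025,"ty":0.0035,"tz":0,"spin":0,"jaw":-1},{"tx":0.005,"ty":0.007,"tz":0,"spin":0,"jaw":-1},{"tx":0.0075,"ty":0.0105,"tz":0,"spin":0,"jaw":-1},{"tx":0.01,"ty":0.014,"tz":0,"spin":0,"jaw":-1},{"tx":0.0125,"ty":0.0175,"tz":0,"spin":0,"jaw":-1}]'
python3 -m creep '[{"tx":0.0025,"ty":0.0035,"tz":0,"spin":0,"jaw":-1},{"tx":0.005,"ty":0.007,"tz":0,"spin":0,"jaw":-1},{"tx":0.0075,"ty":0.0105,"tz":0,"spin":0,"jaw":-1},{"tx":0.0105,"ty":0.0145,"tz":0,"spin":0,"jaw":-1},{"tx":0.0125,"ty":0.0175,"tz":0,"spin":0,"jaw":-1}]'
python3 - <<'E'
from look import *
c,im,d=wlook("w5"); cv2.imwrite("pics/w5z.png",im[100:400,150:550])
p,d2=grab_frame("side"); im=p[200:330,220:380,::-1]; cv2.imwrite("pics/s5.png",cv2.resize(im,None,fx=4,fy=4,interpolation=cv2.INTER_CUBIC))
print(bot.state()["tcp_pos"])
E
```

```text
time: 4.15
tcp_pos: [0.4743, 0.0567, 0.1308]
ee_rot: [0.485, 1.516, -0.485]
contact_force: [-0.3, -0.2, -0.2]
gripper_width: 0.0
time: 4.57
tcp_pos: [0.4869, 0.0742, 0.1308]
ee_rot: [0.485, 1.516, -0.485]
contact_force: [0.4, 0.2, -0.2]
gripper_width: -0.0
[0.48682743 0.07422358 0.13078499]
```

View pics/w5z.png

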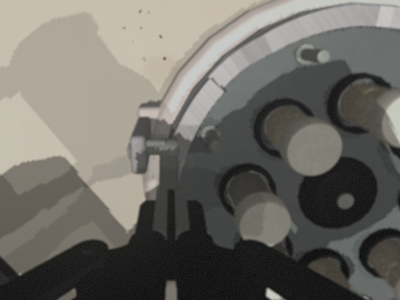

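View pics/s5.png

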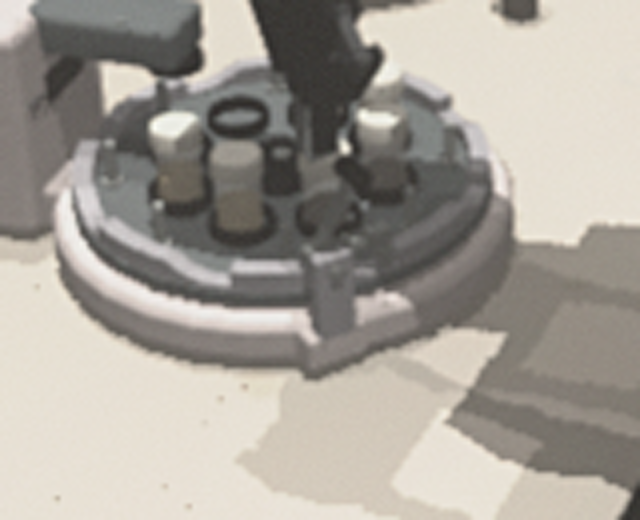

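The side view still shows the bar at about (307,244), and the finger appears to have passed over it with no force felt. I'll check the tip height.

```bash
python3 - <<'E'
from look import *
c=camera_info("side")
for z in (.109,.12,.131,.15): print(z,proj(c,[.4868,.0742,z]))
print(proj(c,[.475,.058,.122]))
p,d=grab_frame("side"); W=cloud(c,d)
for v in range(215,262,3): print(v,[W[v,u].round(3).tolist() for u in (298,303,308)],p[v,303])
E
```

```text
0.109 [[300.09914596 249.97739626]]
0.12 [[299.90277864 245.99432796]]
0.131 [[299.70482177 241.97731538]]
0.15 [[299.35910216 234.95774248]]
[[307.45119442 242.88878956]]
215 [[0.478, 0.092, 0.213], [0.457, 0.109, 0.227], [0.441, 0.116, 0.234]] [70 67 63]
218 [[0.479, 0.091, 0.205], [0.458, 0.108, 0.218], [0.443, 0.113, 0.224]] [60 58 54]
221 [[0.48, 0.09, 0.197], [0.457, 0.11, 0.212], [0.451, 0.099, 0.208]] [56 54 50]
224 [[0.482, 0.088, 0.188], [0.458, 0.109, 0.204], [0.458, 0.085, 0.191]] [57 55 52]
227 [[0.484, 0.085, 0.177], [0.475, 0.077, 0.175], [0.559, -0.114, 0.054]] [60 58 55]
230 [[0.484, 0.085, 0.17], [0.472, 0.083, 0.171], [0.553, -0.102, 0.052]] [59 56 52]
233 [[0.486, 0.082, 0.159], [0.475, 0.077, 0.16], [0.543, -0.082, 0.056]] [57 53 49]
236 [[0.487, 0.081, 0.151], [0.477, 0.075, 0.15], [0.537, -0.069, 0.055]] [53 50 48]
239 [[0.485, 0.085, 0.146], [0.505, 0.022, 0.105], [0.475, 0.055, 0.131]] [116 112 106]
242 [[0.512, 0.035, 0.102], [0.504, 0.025, 0.099], [0.472, 0.061, 0.127]] [87 85 79]
245 [[0.516, 0.029, 0.09], [0.502, 0.029, 0.093], [0.469, 0.068, 0.124]] [121 120 115]
248 [[0.517, 0.027, 0.08], [0.504, 0.025, 0.082], [0.47, 0.067, 0.114]] [87 86 81]
251 [[0.517, 0.028, 0.071], [0.482, 0.069, 0.104], [0.503, 0.001, 0.059]] [81 81 78]
254 [[0.515, 0.033, 0.066], [0.479, 0.076, 0.101], [0.495, 0.017, 0.062]] [84 84 80]
257 [[0.513, 0.038, 0.061], [0.479, 0.077, 0.093], [0.476, 0.057, 0.081]] [75 74 70]
260 [[0.491, 0.079, 0.083], [0.481, 0.073, 0.081], [0.471, 0.066, 0.08]] [82 81 77]
```

```bash
python3 - <<'E'
from look import *
from scipy.spatial.transform import Rotation as R
s=bot.state(); print(s["tcp_pos"],R.from_rotvec(s["ee_rot"]).as_matrix().round(3))
c=camera_info("side"); p,d=grab_frame("side"); W=cloud(c,d)
z=W[...,2]; m=(np.hypot(W[...,0]-.4868,W[...,1]-.0742)<.025)&(z>.125)
v,u=np.nonzero(m); o=np.argsort(-v)[:14]; print(np.c_[u,v][o].tolist()); print(W[v[o],u[o]].round(3))
im=p[190:280,250:350,::-1]; cv2.imwrite("pics/s6.png",cv2.resize(im,None,fx=7,fy=6.6,interpolation=cv2.INTER_NEAREST))
E
```

```text
[0.48657147 0.07396565 0.13075711] [[-0.     0.58   0.815]
 [-0.     0.815 -0.58 ]
 [-1.    -0.     0.   ]]
[[310, 245], [310, 244], [309, 244], [308, 244], [307, 244], [310, 243], [309, 243], [308, 243], [307, 243], [306, 243], [310, 242], [309, 242], [306, 242], [307, 242]]
[[0.463 0.07  0.126]
 [0.463 0.068 0.128]
 [0.464 0.071 0.129]
 [0.469 0.066 0.125]
 [0.471 0.069 0.126]
 [0.466 0.062 0.126]
 [0.466 0.067 0.129]
 [0.47  0.066 0.128]
 [0.473 0.065 0.126]
 [0.475 0.065 0.126]
 [0.466 0.063 0.13 ]
 [0.467 0.066 0.131]
 [0.475 0.064 0.128]
 [0.472 0.065 0.129]]
```

View pics/s6.png

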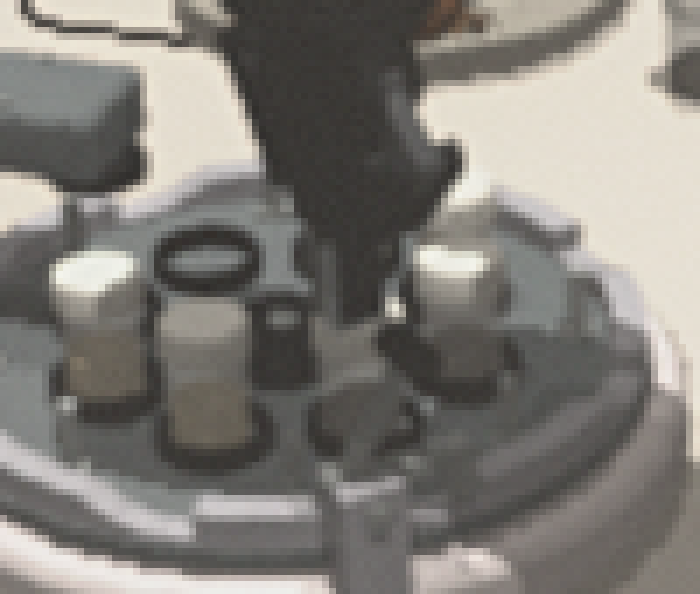

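The tip really sits about 15 mm behind the stated point: its lower end is at side px (300,238.5), z≈.145, with TCP z at .131. Before going lower, I'll measure the gripper's lateral shape against height from the wrist depth.

```bash
python3 - <<'E'
from look import *
from scipy.spatial.transform import Rotation as R
c,im,d=wlook("w6"); s=bot.state(); W=cloud(c,d); Rm=R.from_rotvec(s["ee_rot"]).as_matrix()
L=(W-s["tcp_pos"])@Rm   # tool coords
m=(W[...,2]>.135)&(im.max(2)<90)
P=L[m]; h=-P[:,0]
for a in range(-10,110,8):
    k=(h>=a)&(h<a+8)/1
    if k.any(): Q=P[k]; print(a*1) if 0 else None
hm=h*1000
for a in range(0,150,8):
    k=(hm>=a)&(hm<a+8)
    if k.sum()>3: print(a,k.sum(),"jaw",(np.percentile(P[k,2],[2,98])*1000).round(0),"y",(np.percentile(P[k,1],[2,98])*1000).round(0))
E
```

```text
Traceback (most recent call last):
TypeError: ufunc 'bitwise_and' not supported for the input types, and the inputs could not be safely coerced to any supported types according to the casting rule ''safe''
```

```bash
python3 - <<'E'
from look import *
from scipy.spatial.transform import Rotation as R
c,im,d=wlook("w7"); s=bot.state(); W=cloud(c,d); Rm=R.from_rotvec(s["ee_rot"]).as_matrix()
L=(W-s["tcp_pos"])@Rm
m=(W[...,2]>.135)
P=L[m]; hm=-P[:,0]*1000
for a in range(0,150,8):
    k=(hm>=a)&(hm<a+8)
    if k.sum()>3: print(a,k.sum(),"jaw",(np.percentile(P[k,2],[2,98])*1000).round(0),"y",(np.percentile(P[k,1],[2,98])*1000).round(0))
E
```

```text
8 30 jaw [-6.  7.] y [11. 11.]
16 454 jaw [-12.  13.] y [ 7. 12.]
24 598 jaw [-13.  14.] y [ 7. 12.]
32 696 jaw [-13.  14.] y [ 7. 12.]
40 746 jaw [-11.  13.] y [-9. 12.]
48 1120 jaw [-20.  21.] y [-8. 14.]
56 3545 jaw [-32.  34.] y [-8. 14.]
64 6620 jaw [-37.  38.] y [-8. 13.]
72 5232 jaw [-44.  45.] y [-8. 18.]
80 10299 jaw [-49.  50.] y [-7. 18.]
88 11373 jaw [-55.  56.] y [ 0. 18.]
96 15228 jaw [-58.  59.] y [ 4. 19.]
104 4254 jaw [-53.  54.] y [12. 21.]
```

The fingertip end is about 14 mm above the TCP point and the block is ±13 × ±11 mm. I'll back off at this height, then go 35 mm lower and push again.

```bash
python3 -m creep '[{"tx":-0.006,"ty":-0.009,"tz":0,"spin":0,"jaw":-1},{"tx":-0.012,"ty":-0.018,"tz":0,"spin":0,"jaw":-1},{"tx":-0.018,"ty":-0.027,"tz":0,"spin":0,"jaw":-1},{"tx":-0.025,"ty":-0.036,"tz":0,"spin":0,"jaw":-1},{"tx":-0.031,"ty":-0.044,"tz":0,"spin":0,"jaw":-1}]'
python3 -m creep '[{"tx":0,"ty":0,"tz":0,"spin":0,"jaw":-1},{"tx":0,"ty":0,"tz":-0.01,"spin":0,"jaw":-1},{"tx":0,"ty":0,"tz":-0.02,"spin":0,"jaw":-1},{"tx":0,"ty":0,"tz":-0.03,"spin":0,"jaw":-1},{"tx":0,"ty":0,"tz":-0.035,"spin":0,"jaw":-1}]'
python3 -m creep '[{"tx":0.002,"ty":0.003,"tz":0,"spin":0,"jaw":-1},{"tx":0.004,"ty":0.006,"tz":0,"spin":0,"jaw":-1},{"tx":0.006,"ty":0.0085,"tz":0,"spin":0,"jaw":-1},{"tx":0.008,"ty":0.0115,"tz":0,"spin":0,"jaw":-1},{"tx":0.0095,"ty":0.0135,"tz":0,"spin":0,"jaw":-1}]'
python3 - <<'E'
from look import *
c,im,d=wlook("w8"); cv2.imwrite("pics/w8z.png",im[100:400,150:550])
p,d2=grab_frame("side"); im=p[200:330,220:380,::-1]; cv2.imwrite("pics/s8.png",cv2.resize(im,None,fx=4,fy=4,interpolation=cv2.INTER_CUBIC))
print(bot.state()["tcp_pos"])
E
```

```text
time: 5.28
tcp_pos: [0.4544, 0.0285, 0.1308]
ee_rot: [0.485, 1.516, -0.486]
contact_force: [-0.5, -0.2, -0.8]
gripper_width: -0.0
time: 5.7
tcp_pos: [0.4551, 0.0297, 0.095]
ee_rot: [0.485, 1.517, -0.485]
contact_force: [-1.0, 0.0, -0.1]
gripper_width: -0.0001
time: 6.12
tcp_pos: [0.4655, 0.0437, 0.0963]
ee_rot: [0.484, 1.515, -0.484]
contact_force: [-1.4, -0.3, 1.2]
gripper_width: 0.0
[0.46543577 0.04363713 0.09611192]
```

View pics/w8z.png

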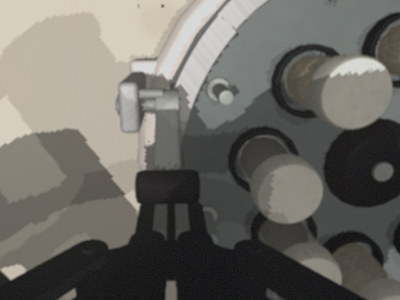

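View pics/s8.png

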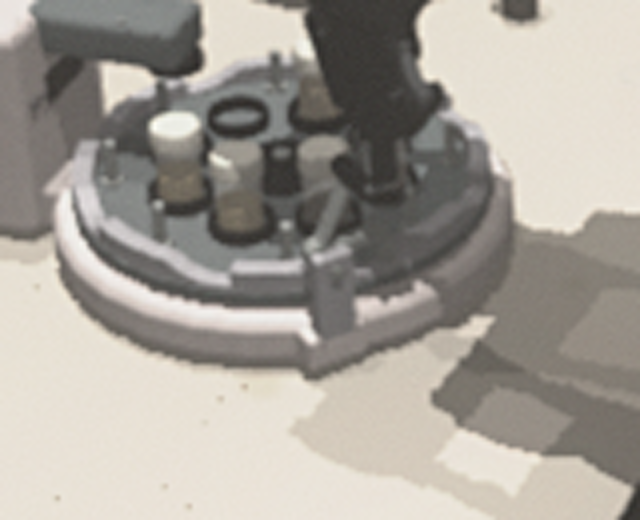

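The finger now stands right behind the bar, at wrist crop (168,187) and side crop (350,175). Pushing on.

```bash
python3 -m creep '[{"tx":0.0025,"ty":0.0035,"tz":0,"spin":0,"jaw":-1},{"tx":0.005,"ty":0.007,"tz":0,"spin":0,"jaw":-1},{"tx":0.0075,"ty":0.0105,"tz":0,"spin":0,"jaw":-1},{"tx":0.01,"ty":0.014,"tz":0,"spin":0,"jaw":-1},{"tx":0.0115,"ty":0.0165,"tz":0,"spin":0,"jaw":-1}]'
python3 -m creep '[{"tx":0.0025,"ty":0.0035,"tz":0,"spin":0,"jaw":-1},{"tx":0.005,"ty":0.007,"tz":0,"spin":0,"jaw":-1},{"tx":0.0075,"ty":0.0105,"tz":0,"spin":0,"jaw":-1},{"tx":0.0095,"ty":0.0135,"tz":0,"spin":0,"jaw":-1},{"tx":0.0115,"ty":0.0165,"tz":0,"spin":0,"jaw":-1}]'
python3 - <<'E'
from look import *
c,im,d=wlook("w9"); cv2.imwrite("pics/w9z.png",im[100:400,150:550])
p,d2=grab_frame("side"); im=p[200:330,220:380,::-1]; cv2.imwrite("pics/s9.png",cv2.resize(im,None,fx=4,fy=4,interpolation=cv2.INTER_CUBIC))
E
```

```text
time: 6.63
tcp_pos: [0.477, 0.0603, 0.0959]
ee_rot: [0.485, 1.516, -0.484]
contact_force: [-0.1, 0.4, 0.6]
gripper_width: 0.0002
time: 7.05
tcp_pos: [0.4882, 0.0766, 0.0958]
ee_rot: [0.485, 1.516, -0.485]
contact_force: [0.5, 0.0, 0.2]
gripper_width: -0.0001
```

View pics/w9z.png

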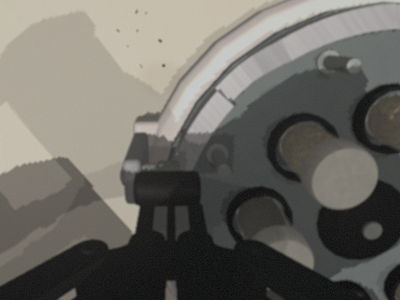

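View pics/s9.png

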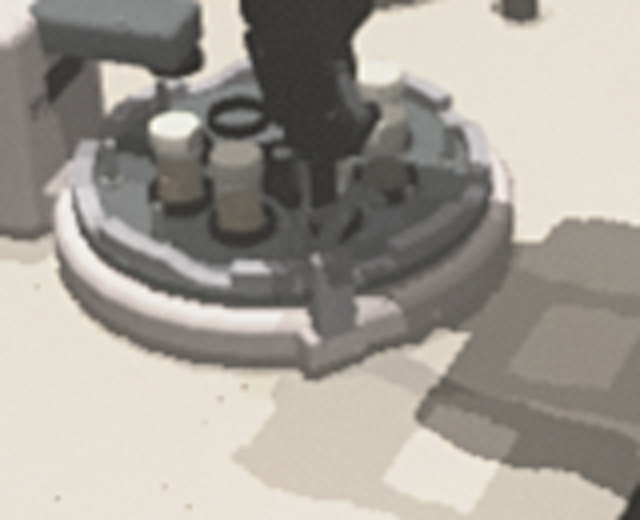

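The bar is riding ahead of the finger and is over the pivot. I'll push a little further so that it falls back.

```bash
python3 -m creep '[{"tx":0.0025,"ty":0.0035,"tz":0,"spin":0,"jaw":-1},{"tx":0.005,"ty":0.007,"tz":0,"spin":0,"jaw":-1},{"tx":0.0075,"ty":0.0105,"tz":0,"spin":0,"jaw":-1},{"tx":0.0085,"ty":0.012,"tz":0,"spin":0,"jaw":-1},{"tx":0.009,"ty":0.0125,"tz":0,"spin":0,"jaw":-1}]'
python3 -m creep '[{"tx":0,"ty":0,"tz":0,"spin":0,"jaw":-1},{"tx":-0.006,"ty":-0.009,"tz":0.005,"spin":0,"jaw":-1},{"tx":-0.012,"ty":-0.018,"tz":0.02,"spin":0,"jaw":-1},{"tx":-0.018,"ty":-0.027,"tz":0.05,"spin":0,"jaw":-1},{"tx":-0.025,"ty":-0.036,"tz":0.08,"spin":0,"jaw":-1}]'
python3 -m creep '[{"tx":0,"ty":-0.01,"tz":0.02,"spin":0,"jaw":-1},{"tx":0,"ty":-0.03,"tz":0.04,"spin":0,"jaw":-1},{"tx":0,"ty":-0.05,"tz":0.05,"spin":0,"jaw":-1},{"tx":0,"ty":-0.05,"tz":0.05,"spin":0,"jaw":-1},{"tx":0,"ty":-0.05,"tz":0.05,"spin":0,"jaw":-1}]'
python3 - <<'E'
from look import *
c,im,d=wlook("w10")
p,d2=grab_frame("side"); im=p[200:330,220:380,::-1]; cv2.imwrite("pics/s10.png",cv2.resize(im,None,fx=4,fy=4,interpolation=cv2.INTER_CUBIC))
E
```

```text
time: 7.57
tcp_pos: [0.4972, 0.0891, 0.0958]
ee_rot: [0.484, 1.516, -0.484]
contact_force: [0.5, -0.0, -0.1]
gripper_width: -0.0001
time: 7.98
tcp_pos: [0.4704, 0.0518, 0.1762]
ee_rot: [0.484, 1.519, -0.486]
contact_force: [0.9, 0.6, 0.2]
gripper_width: -0.0002
time: 8.4
tcp_pos: [0.4716, 0.0017, 0.2264]
ee_rot: [0.487, 1.514, -0.486]
contact_force: [-0.2, 0.2, 0.4]
gripper_width: 0.0002
```

View pics/w10.png

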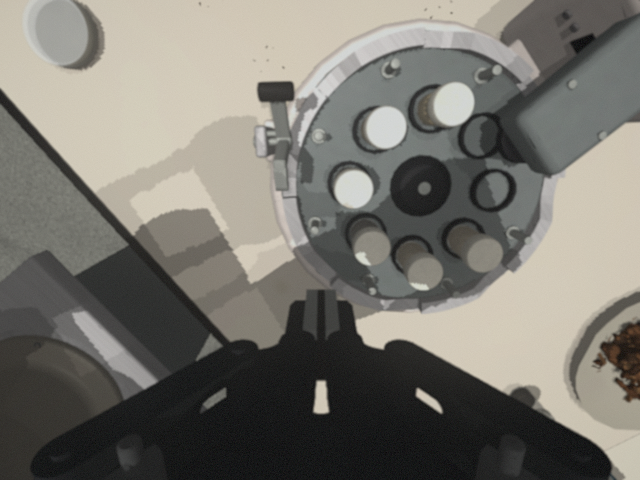

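View pics/s10.png

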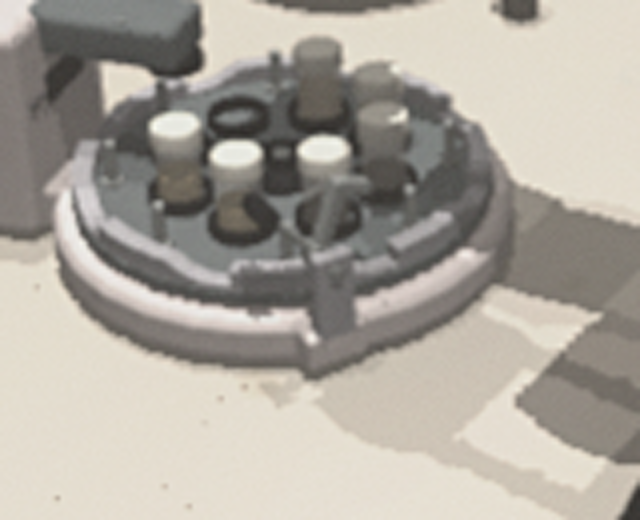

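The pawl is thrown right back: the bar is at wrist (276,91) and the nose is up. Next I measure the table and pins, then go behind the front-right pin.

```bash
cat > tt.py <<'E'
from look import *
def tt(name,guess=.0965):
    c,im,d=wlook(name); W=cloud(c,d); s=bot.state()
    P=np.array([plane(c,[ct],.105)[0][:2] for ct,a in wcaps(im,W)]); g=np.array([.5692,-.0295])
    a=np.mod(np.arctan2(P[:,1]-g[1],P[:,0]-g[0]),2*np.pi)
    k=np.round((a-guess)/(np.pi/4)); 
    O,th,res=rig(P,k*np.pi/4); print(len(P),"k",k,"O",O.round(4),"th",round(th,4),"max res mm",abs(res*1000).max().round(1))
    return c,im,W
E
python3 - <<'E'
from tt import *
s=bot.state(); print(s["tcp_pos"],abs(s["qd"]).max())
c,im,W=tt("w11")
print("bar",W[91,276],"pins",[W[v,u].round(4) for v,u in((285,374),(224,317))])
E
python3 -m creep '[{"tx":0.003,"ty":-0.02,"tz":0,"spin":-0.1,"jaw":-1},{"tx":0.006,"ty":-0.04,"tz":0,"spin":-0.2,"jaw":-1},{"tx":0.009,"ty":-0.06,"tz":0,"spin":-0.3,"jaw":-1},{"tx":0.012,"ty":-0.08,"tz":0,"spin":-0.4,"jaw":-1},{"tx":0.014,"ty":-0.1015,"tz":0,"spin":-0.464,"jaw":-1}]'
python3 -m creep '[{"tx":0,"ty":0,"tz":0,"spin":0,"jaw":-1},{"tx":0,"ty":0,"tz":-0.01,"spin":0,"jaw":-1},{"tx":0,"ty":0,"tz":-0.02,"spin":0,"jaw":-1},{"tx":0,"ty":0,"tz":-0.03,"spin":0,"jaw":-1},{"tx":0,"ty":0,"tz":-0.03,"spin":0,"jaw":-1}]'
python3 -m creep '[{"tx":0,"ty":0,"tz":0,"spin":0,"jaw":-1},{"tx":0,"ty":0,"tz":0,"spin":0,"jaw":-1},{"tx":0,"ty":0,"tz":0,"spin":0,"jaw":-1},{"tx":0,"ty":0,"tz":0,"spin":0,"jaw":-1},{"tx":0,"ty":0,"tz":0,"spin":0,"jaw":-1}]'
python3 - <<'E'
from tt import *
print(bot.state()["tcp_pos"],abs(bot.state()["qd"]).max())
c,im,W=tt("w12")
E
```

```text
[0.47118674 0.00292044 0.22526423] 0.016812487453932913
6 k [1. 2. 3. 4. 6. 5.] O [ 0.569  -0.0287] th 0.0971 max res mm 0.7
bar [0.50854689 0.10837941 0.12321195] pins [array([ 0.4773, -0.0807,  0.0703]), array([0.4672, 0.0029, 0.0682])]
time: 8.97
tcp_pos: [0.4858, -0.0985, 0.2249]
ee_rot: [0.846, 1.402, -0.846]
contact_force: [0.2, 1.7, 1.0]
gripper_width: -0.0001
time: 9.38
tcp_pos: [0.4846, -0.0973, 0.1934]
ee_rot: [0.841, 1.407, -0.843]
contact_force: [-1.2, 0.5, 0.4]
gripper_width: 0.0002
time: 9.8
tcp_pos: [0.4862, -0.0987, 0.1962]
ee_rot: [0.843, 1.401, -0.842]
contact_force: [0.3, -0.6, 0.2]
gripper_width: -0.0001
[ 0.48618302 -0.09868191  0.19624842] 0.0035800825896380585
6 k [1. 2. 3. 6. 4. 5.] O [ 0.5676 -0.0307] th 0.1011 max res mm 9.7
```

View pics/w12.png

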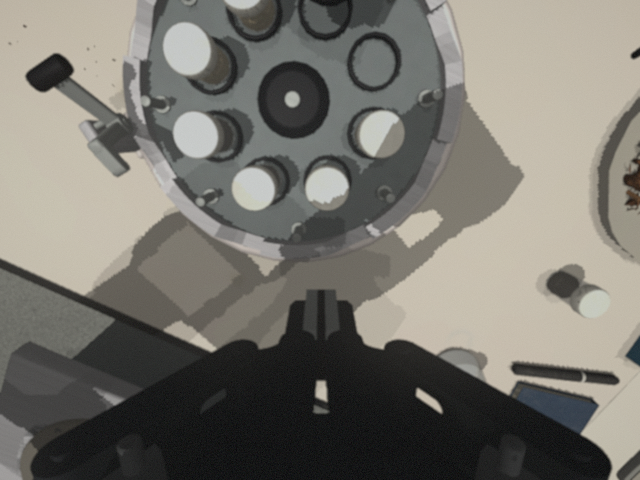

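Front-right pin top is at wrist (297,228); one cap is cut by the picture edge, so I won't use that fit.

```bash
python3 - <<'E'
from look import *
from scipy.spatial.transform import Rotation as R
c=camera_info("wrist"); im=cv2.imread("pics/w12.png"); s=bot.state()
q=plane(c,[[297,229]],.08)[0]; Rm=R.from_rotvec(s["ee_rot"]).as_matrix(); print(q, ((q-s["tcp_pos"])@Rm).round(4), Rm.round(3))
cv2.imwrite("pics/w12z.png",cv2.resize(im[190:260,250:350],None,fx=6,fy=6,interpolation=cv2.INTER_CUBIC))
E
```

```text
[ 0.48085495 -0.07982356  0.08      ] [ 0.1161  0.0042 -0.0192] [[ 0.001  0.883  0.469]
 [-0.     0.469 -0.883]
 [-1.     0.     0.001]]
```

View pics/w12z.png

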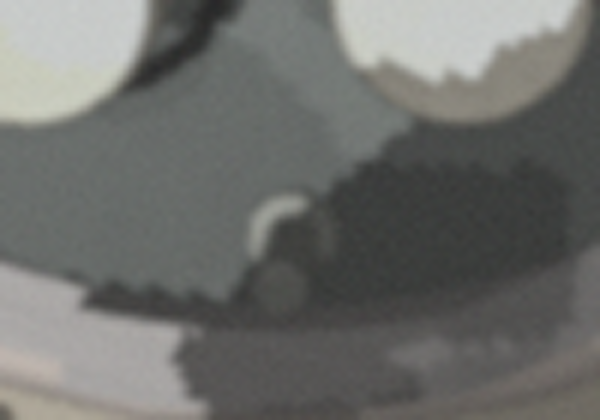

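The pin's top is at (296.5,237.5); the ring at its base is higher in the image. Recomputing from the top, then going down.

```bash
python3 - <<'E'
from look import *
from scipy.spatial.transform import Rotation as R
c=camera_info("wrist"); s=bot.state()
q=plane(c,[[296.5,237.5]],.08)[0]; Rm=R.from_rotvec(s["ee_rot"]).as_matrix(); print(q, ((q-s["tcp_pos"])@Rm).round(4))
E
```

```text
[ 0.47410109 -0.08275897  0.08      ] [ 0.1161 -0.0032 -0.0198]
```

```bash
python3 -m creep '[{"tx":0.002,"ty":-0.004,"tz":-0.015,"spin":0,"jaw":-1},{"tx":0.002,"ty":-0.004,"tz":-0.035,"spin":0,"jaw":-1},{"tx":0.002,"ty":-0.004,"tz":-0.055,"spin":0,"jaw":-1},{"tx":0.002,"ty":-0.004,"tz":-0.07,"spin":0,"jaw":-1},{"tx":0.002,"ty":-0.004,"tz":-0.08,"spin":0,"jaw":-1}]'
python3 -m creep '[{"tx":0,"ty":0,"tz":-0.015,"spin":0,"jaw":-1},{"tx":0,"ty":0,"tz":-0.03,"spin":0,"jaw":-1},{"tx":0,"ty":0,"tz":-0.045,"spin":0,"jaw":-1},{"tx":0,"ty":0,"tz":-0.057,"spin":0,"jaw":-1},{"tx":0,"ty":0,"tz":-0.062,"spin":0,"jaw":-1}]'
python3 - <<'E'
from look import *
c,im,d=wlook("w13"); print(bot.state()["tcp_pos"])
p,d2=grab_frame("side"); im=p[190:320,220:380,::-1]; cv2.imwrite("pics/s13.png",cv2.resize(im,None,fx=4,fy=4,interpolation=cv2.INTER_CUBIC))
E
```

```text
time: 10.27
tcp_pos: [0.4873, -0.1026, 0.1144]
ee_rot: [0.843, 1.403, -0.843]
contact_force: [0.1, 0.4, -0.8]
gripper_width: 0.0001
time: 10.68
tcp_pos: [0.4873, -0.1025, 0.0525]
ee_rot: [0.843, 1.403, -0.844]
contact_force: [-0.2, 0.6, 0.3]
gripper_width: 0.0002
[ 0.48714621 -0.1024806   0.05231243]
```

View pics/w13.png

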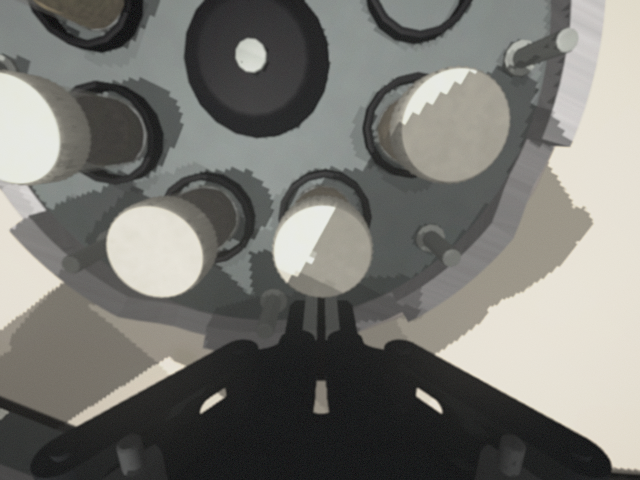

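View pics/s13.png

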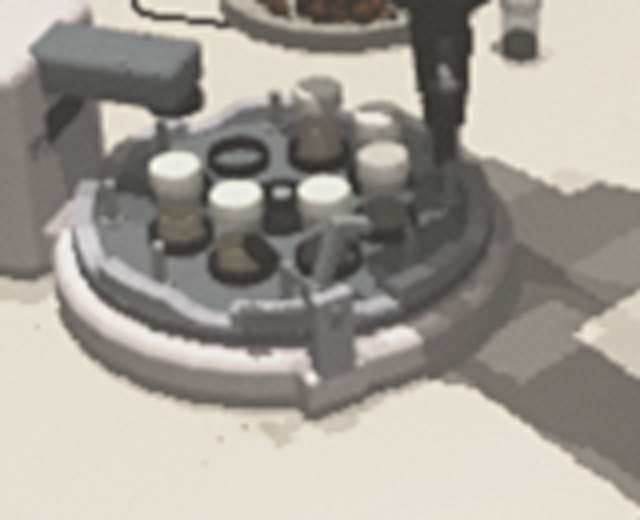

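The finger is down behind the pin (pin at wrist (268,312)). Next I work out the arc rows about the axis.

```bash
python3 - <<'E'
import numpy as np
O=np.array([.5692,-.0295]);t=3.869;r=.1098
for call in range(4):
    b=O+r*np.array([np.cos(t),np.sin(t)])
    for i in range(1,6):
        a=t-.039*i; print(call,i,(O+r*np.array([np.cos(a),np.sin(a)])-b).round(4),round(-.039*i,3))
    t-=.195
E
```

```text
0 1 [-0.0028  0.0033] -0.039
0 2 [-0.0054  0.0066] -0.078
0 3 [-0.008   0.0101] -0.117
0 4 [-0.0103  0.0136] -0.156
0 5 [-0.0126  0.0173] -0.195
1 1 [-0.0021  0.0037] -0.039
1 2 [-0.0041  0.0075] -0.078
1 3 [-0.0059  0.0114] -0.117
1 4 [-0.0075  0.0154] -0.156
1 5 [-0.009   0.0194] -0.195
2 1 [-0.0013  0.0041] -0.039
2 2 [-0.0025  0.0082] -0.078
2 3 [-0.0035  0.0123] -0.117
2 4 [-0.0044  0.0165] -0.156
2 5 [-0.0051  0.0208] -0.195
3 1 [-0.0005  0.0042] -0.039
3 2 [-0.0009  0.0085] -0.078
3 3 [-0.0011  0.0128] -0.117
3 4 [-0.0011  0.0171] -0.156
3 5 [-0.001   0.0214] -0.195
```

```bash
python3 -m creep '[{"tx":-0.0028,"ty":0.0033,"tz":0,"spin":-0.039,"jaw":-1},{"tx":-0.0054,"ty":0.0066,"tz":0,"spin":-0.078,"jaw":-1},{"tx":-0.008,"ty":0.0101,"tz":0,"spin":-0.117,"jaw":-1},{"tx":-0.0103,"ty":0.0136,"tz":0,"spin":-0.156,"jaw":-1},{"tx":-0.0126,"ty":0.0173,"tz":0,"spin":-0.195,"jaw":-1}]'
python3 -m creep '[{"tx":-0.0021,"ty":0.0037,"tz":0,"spin":-0.039,"jaw":-1},{"tx":-0.0041,"ty":0.0075,"tz":0,"spin":-0.078,"jaw":-1},{"tx":-0.0059,"ty":0.0114,"tz":0,"spin":-0.117,"jaw":-1},{"tx":-0.0075,"ty":0.0154,"tz":0,"spin":-0.156,"jaw":-1},{"tx":-0.009,"ty":0.0194,"tz":0,"spin":-0.195,"jaw":-1}]'
python3 - <<'E'
from look import *
p,d2=grab_frame("side"); im=p[190:320,220:380,::-1]; cv2.imwrite("pics/s14.png",cv2.resize(im,None,fx=4,fy=4,interpolation=cv2.INTER_CUBIC))
c,im,d=wlook("w14")
E
```

```text
time: 11.2
tcp_pos: [0.4761, -0.0858, 0.0549]
ee_rot: [0.992, 1.33, -0.992]
contact_force: [-0.0, 0.1, -0.3]
gripper_width: 0.0005
time: 11.62
tcp_pos: [0.4669, -0.0663, 0.0548]
ee_rot: [1.138, 1.251, -1.138]
contact_force: [-0.7, -1.7, -0.6]
gripper_width: 0.0002
```

View pics/s14.png

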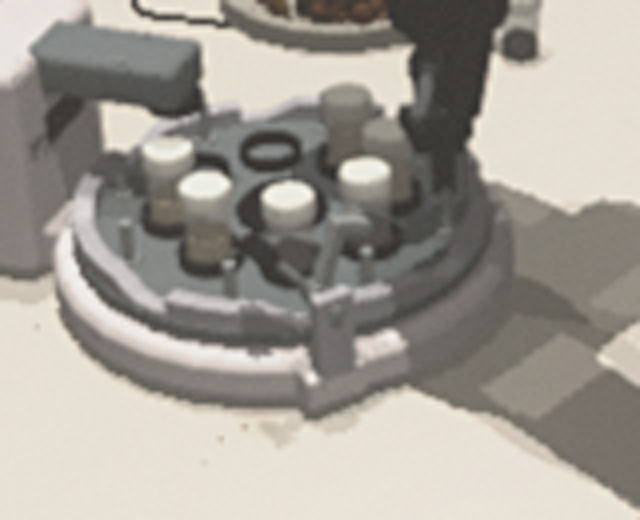

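View pics/w14.png

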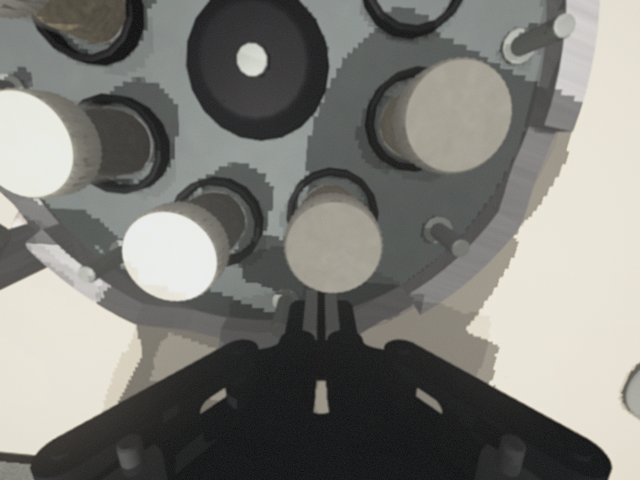

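The table is turning back smoothly with the finger on the pin, and the jars are upright. Continuing.

```bash
python3 -m creep '[{"tx":-0.0013,"ty":0.0041,"tz":0,"spin":-0.039,"jaw":-1},{"tx":-0.0025,"ty":0.0082,"tz":0,"spin":-0.078,"jaw":-1},{"tx":-0.0035,"ty":0.0123,"tz":0,"spin":-0.117,"jaw":-1},{"tx":-0.0044,"ty":0.0165,"tz":0,"spin":-0.156,"jaw":-1},{"tx":-0.0051,"ty":0.0208,"tz":0,"spin":-0.195,"jaw":-1}]'
python3 -m creep '[{"tx":-0.0005,"ty":0.0042,"tz":0,"spin":-0.039,"jaw":-1},{"tx":-0.0009,"ty":0.0085,"tz":0,"spin":-0.078,"jaw":-1},{"tx":-0.0011,"ty":0.0128,"tz":0,"spin":-0.117,"jaw":-1},{"tx":-0.0011,"ty":0.016,"tz":0,"spin":-0.145,"jaw":-1},{"tx":-0.0011,"ty":0.0182,"tz":0,"spin":-0.165,"jaw":-1}]'
python3 - <<'E'
from fit import *
c=camera_info("side"); p,d=grab_frame("side"); im=p[:,:,::-1].copy(); cv2.imwrite("pics/s15r.png",im)
cv2.imwrite("pics/s15.png",cv2.resize(im[190:320,220:380],None,fx=4,fy=4,interpolation=cv2.INTER_CUBIC))
W=cloud(c,d); z=W[...,2]; m=((z>.098)&(z<.112)&(im.min(2)>100)&(np.hypot(W[...,0]-.569,W[...,1]+.0295)<.1)).astype(np.uint8)
n,l,s,ct=cv2.connectedComponentsWithStats(m)
for i in range(1,n):
    if s[i,4]>15:
        q=plane(c,[ct[i]],.105)[0]; a=np.arctan2(q[1]+.0295,q[0]-.5692); print(ct[i].round(1),s[i,4],q.round(4),"r",np.hypot(q[1]+.0295,q[0]-.5692).round(4),"ang",a.round(3),"mod",((a-.0965)%(np.pi/4)).round(3))
from look import wlook
wlook("w15")
E
```

```text
time: 12.13
tcp_pos: [0.4621, -0.0456, 0.0547]
ee_rot: [1.281, 1.159, -1.28]
contact_force: [-0.2, -1.7, 0.8]
gripper_width: -0.0
time: 12.55
tcp_pos: [0.4609, -0.0272, 0.0546]
ee_rot: [1.4, 1.072, -1.399]
contact_force: [0.4, -0.7, 0.1]
gripper_width: 0.0002
[310.5 217. ] 42 [ 0.5351 -0.0838  0.105 ] r 0.0641 ang -2.132 mod 0.128
[264.8 230. ] 159 [0.6126 0.0191 0.105 ] r 0.0651 ang 0.842 mod 0.745
[302.7 237.1] 98 [0.5098 0.0136 0.105 ] r 0.0734 ang 2.514 mod 0.062
[281.3 239.5] 114 [0.5527 0.0438 0.105 ] r 0.0752 ang 1.792 mod 0.125
```

View pics/s15.png

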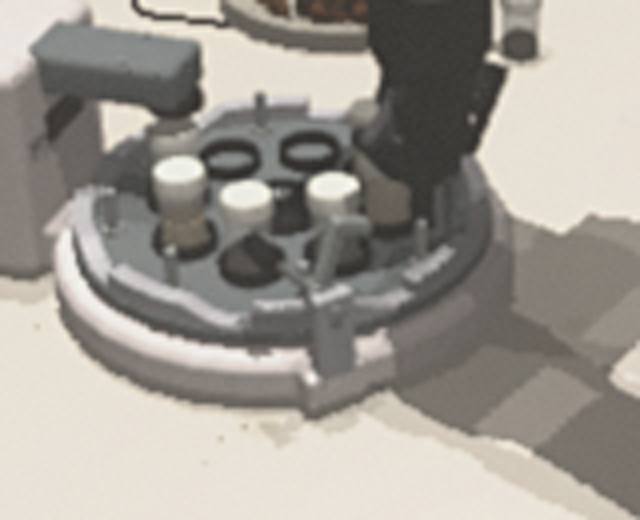

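View pics/w15.png

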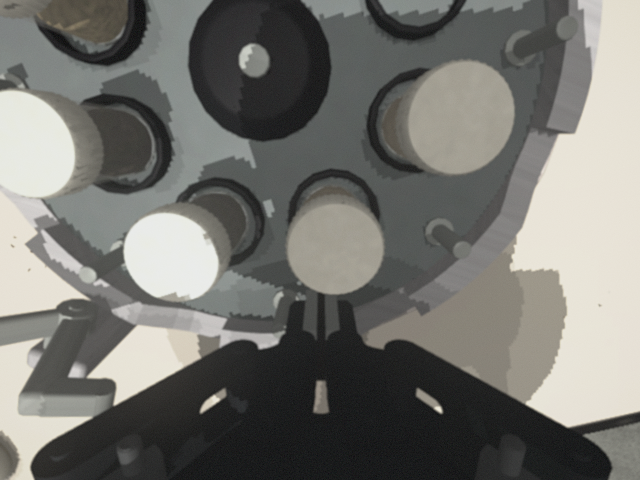

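The head now has a jar arriving, and the table is near the end of the notch. I'll measure the angle from the full caps in the wrist view.

```bash
cat > tt2.py <<'E'
from look import *
def tt2(name,guess):
    c,im,d=wlook(name); W=cloud(c,d); z=W[...,2]
    m=((z>.1015)&(z<.109)&(np.hypot(W[...,0]-.5692,W[...,1]+.0295)<.1)).astype(np.uint8); m=cv2.morphologyEx(m,cv2.MORPH_OPEN,np.ones((5,5)))
    n,l,s,ct=cv2.connectedComponentsWithStats(m); P=[]
    for i in range(1,n):
        x,y,w,h,a=s[i]
        if a>300 and x>1 and y>1 and x+w<639 and y+h<479:
            q=plane(c,[ct[i]],.105)[0][:2]; P.append(q); print(ct[i].round(0),s[i],q.round(4))
    P=np.array(P); a=np.arctan2(P[:,1]+.0295,P[:,0]-.5692); k=np.round((a-guess)/(np.pi/4)); print("each th",(a-k*np.pi/4).round(3),"r",np.hypot(P[:,1]+.0295,P[:,0]-.5692).round(4))
    if len(P)>1: O,th,res=rig(P,k*np.pi/4); print("fit",O.round(4),th.round(4),abs(res*1e3).max().round(1))
    return c,im,W
E
python3 - <<'E'
from tt2 import *
print(bot.state()["tcp_pos"]); tt2("w16",.0965-.72)
E
```

```text
[ 0.46068067 -0.02697536  0.05431772]
[459. 117.] [  403    60   112   116 10080] [ 0.5303 -0.0867]
[334. 246.] [ 286  199   98   95 7401] [ 0.5017 -0.0425]
[173. 254.] [ 124  208   99   94 7234] [0.5127 0.0087]
each th [-0.597 -0.595 -0.595] r [0.0692 0.0687 0.0682]
fit [ 0.5703 -0.03  ] -0.6037 1.0
```

Displacement is about -0.695; the target is about -0.765, so I need 0.07 rad more.

```bash
python3 -m creep '[{"tx":0.0,"ty":0.002,"tz":0,"spin":-0.02,"jaw":-1},{"tx":0.0001,"ty":0.004,"tz":0,"spin":-0.035,"jaw":-1},{"tx":0.0002,"ty":0.0055,"tz":0,"spin":-0.05,"jaw":-1},{"tx":0.0003,"ty":0.007,"tz":0,"spin":-0.065,"jaw":-1},{"tx":0.0004,"ty":0.0076,"tz":0,"spin":-0.07,"jaw":-1}]'
python3 - <<'E'
from tt2 import *
print(bot.state()["tcp_pos"]); tt2("w17",.0965-.76)
E
```

```text
time: 13.12
tcp_pos: [0.4607, -0.0193, 0.0538]
ee_rot: [1.45, 1.033, -1.45]
contact_force: [0.2, -2.0, -0.6]
gripper_width: -0.0001
[ 0.46065107 -0.01925723  0.05383051]
[460. 114.] [  404    56   112   117 10272] [ 0.5267 -0.084 ]
[335. 245.] [ 286  198  100   95 7457] [ 0.501  -0.0381]
[172. 254.] [ 123  208  100   93 7323] [0.5153 0.0124]
each th [-0.663 -0.66  -0.661] r [0.0691 0.0687 0.0683]
fit [ 0.5703 -0.03  ] -0.668 1.0
```

Displacement is now about -0.76, inside the notch window for any start angle. I'll back off the pin, rise, and look from above.

```bash
python3 -m creep '[{"tx":-0.0005,"ty":-0.006,"tz":0,"spin":0,"jaw":-1},{"tx":-0.001,"ty":-0.012,"tz":0.0,"spin":0,"jaw":-1},{"tx":-0.001,"ty":-0.012,"tz":0.03,"spin":0,"jaw":-1},{"tx":-0.001,"ty":-0.012,"tz":0.065,"spin":0,"jaw":-1},{"tx":-0.001,"ty":-0.012,"tz":0.1,"spin":0,"jaw":-1}]'
python3 -m creep '[{"tx":0,"ty":0,"tz":0.035,"spin":0,"jaw":-1},{"tx":0,"ty":0.01,"tz":0.07,"spin":0,"jaw":-1},{"tx":-0.01,"ty":0.03,"tz":0.1,"spin":-0.05,"jaw":-1},{"tx":-0.02,"ty":0.05,"tz":0.11,"spin":-0.07,"jaw":-1},{"tx":-0.02,"ty":0.06,"tz":0.11,"spin":-0.07,"jaw":-1}]'
python3 -m creep '[{"tx":0,"ty":0,"tz":0,"spin":0,"jaw":-1},{"tx":0,"ty":0,"tz":0,"spin":0,"jaw":-1},{"tx":0,"ty":0,"tz":0,"spin":0,"jaw":-1},{"tx":0,"ty":0,"tz":0,"spin":0,"jaw":-1},{"tx":0,"ty":0,"tz":0,"spin":0,"jaw":-1}]'
python3 - <<'E'
from tt2 import *
print(bot.state()["tcp_pos"]); tt2("w18",.0965-.76)
E
```

```text
time: 13.58
tcp_pos: [0.4587, -0.0319, 0.1545]
ee_rot: [1.449, 1.035, -1.452]
contact_force: [0.5, -0.6, -0.0]
gripper_width: 0.0
time: 14.0
tcp_pos: [0.4395, 0.0294, 0.2668]
ee_rot: [1.503, 0.988, -1.495]
contact_force: [0.7, -0.4, 0.5]
gripper_width: 0.0002
time: 14.42
tcp_pos: [0.4396, 0.0279, 0.2629]
ee_rot: [1.498, 0.992, -1.501]
contact_force: [-0.0, 0.3, 0.4]
gripper_width: 0.0002
[0.43958775 0.02788272 0.26289141]
[241.  31.] [ 221    9   40   44 1378] [0.6118 0.0249]
[403.  80.] [ 384   59   39   42 1278] [ 0.5257 -0.0842]
[253. 100.] [ 235   81   36   39 1162] [0.5611 0.0395]
[362. 132.] [ 344  113   37   38 1088] [ 0.5    -0.0376]
[302. 140.] [ 285  121   36   38 1073] [0.5147 0.0136]
each th [-0.664 -0.671 -0.668 -0.669 -0.67 ] r [0.0692 0.0699 0.0695 0.0696 0.0695]
fit [ 0.5692 -0.0297] -0.6699 0.8
```

View pics/w18.png

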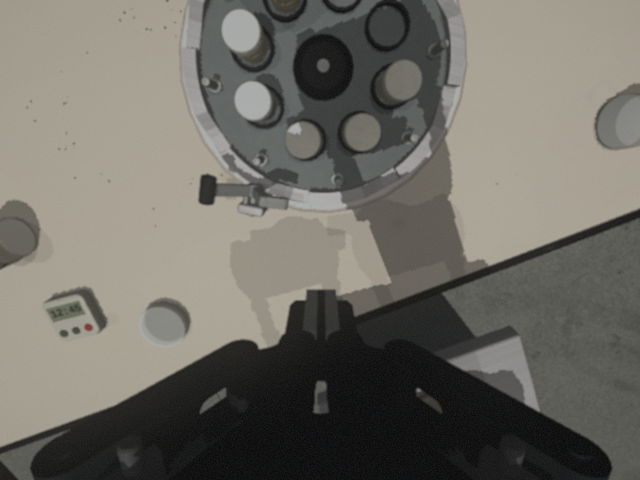

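The table has moved back 0.766 rad (th -0.669), with the jars upright. The pawl is still back, with its bar at wrist (207,190). Now I locate the bar and work out the approach.

```bash
python3 - <<'E'
from tt2 import *
from scipy.spatial.transform import Rotation as R
c=camera_info("wrist"); s=bot.state(); b=plane(c,[[207,189.5]],.122)[0]; print(b, s["q"].round(2))
Rm=R.from_rotvec(s["ee_rot"]).as_matrix(); print("tool y deg",np.degrees(np.arctan2(Rm[1,1],Rm[0,1])))
u=np.array([.578,.816]); t=b[:2]+.033*u; print("target",t,"shift",t-s["tcp_pos"][:2])
E
```

```text
[0.50915629 0.10637732 0.122     ] [-0.11  0.15  1.66 -0.    1.33  1.86]
tool y deg -23.086149402025587
target [0.52823029 0.13330532] shift [0.08862267 0.10533403]
```

```bash
python3 -m creep '[{"tx":0.018,"ty":0.021,"tz":0,"spin":-0.05,"jaw":-1},{"tx":0.036,"ty":0.042,"tz":0,"spin":-0.1,"jaw":-1},{"tx":0.056,"ty":0.066,"tz":0,"spin":-0.15,"jaw":-1},{"tx":0.076,"ty":0.09,"tz":0,"spin":-0.2,"jaw":-1},{"tx":0.089,"ty":0.105,"tz":0,"spin":-0.215,"jaw":-1}]'
python3 -m creep '[{"tx":0,"ty":0,"tz":-0.03,"spin":0,"jaw":-1},{"tx":0,"ty":0,"tz":-0.06,"spin":0,"jaw":-1},{"tx":0,"ty":0,"tz":-0.09,"spin":0,"jaw":-1},{"tx":0,"ty":0,"tz":-0.115,"spin":0,"jaw":-1},{"tx":0,"ty":0,"tz":-0.125,"spin":0,"jaw":-1}]'
python3 -m creep '[{"tx":0,"ty":0,"tz":0,"spin":0,"jaw":-1},{"tx":0,"ty":0,"tz":0,"spin":0,"jaw":-1},{"tx":0,"ty":0,"tz":0,"spin":0,"jaw":-1},{"tx":0,"ty":0,"tz":0,"spin":0,"jaw":-1},{"tx":0,"ty":0,"tz":0,"spin":0,"jaw":-1}]'
python3 - <<'E'
from look import *
from scipy.spatial.transform import Rotation as R
c,im,d=wlook("w19"); s=bot.state(); print(s["tcp_pos"])
W=cloud(c,d); Rm=R.from_rotvec(s["ee_rot"]).as_matrix()
m=(im.max(2)<60)&(np.abs(W[...,2]-.119)<.012)&(np.hypot(W[...,0]-.51,W[...,1]-.107)<.03)
v,u=np.nonzero(m); print(len(v),u.mean(),v.mean(),np.nanmean(W[m],0)); print("in tool",(np.nanmean(W[m],0)-s["tcp_pos"])@Rm)
E
```

```text
time: 14.88
tcp_pos: [0.53, 0.1352, 0.2631]
ee_rot: [1.649, 0.85, -1.649]
contact_force: [-0.1, -0.8, 1.1]
gripper_width: -0.0001
time: 15.3
tcp_pos: [0.5266, 0.133, 0.1348]
ee_rot: [1.642, 0.853, -1.654]
contact_force: [-0.7, 0.2, 0.1]
gripper_width: -0.0002
time: 15.72
tcp_pos: [0.5294, 0.1336, 0.1403]
ee_rot: [1.65, 0.85, -1.645]
contact_force: [-0.0, -1.1, -0.7]
gripper_width: -0.0002
[0.52921704 0.13357845 0.14004541]
1034 378.5222437137331 281.18858800773694 [0.51151843 0.10723626 0.1215679 ]
in tool [0.01843417 0.00078336 0.03175119]
```

View pics/w19.png

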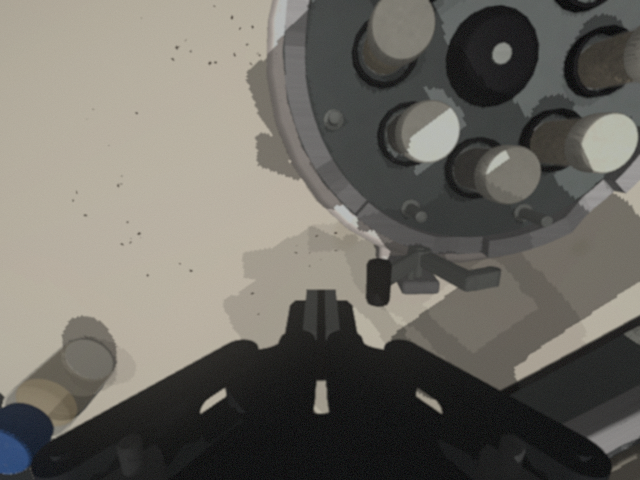

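The bar is at wrist (378,281), 32 mm to the jaw side and centred across the finger. I'll lower to bar height and push it back over.

```bash
python3 -m creep '[{"tx":0,"ty":0,"tz":-0.012,"spin":0,"jaw":-1},{"tx":0,"ty":0,"tz":-0.025,"spin":0,"jaw":-1},{"tx":0,"ty":0,"tz":-0.037,"spin":0,"jaw":-1},{"tx":0,"ty":0,"tz":-0.045,"spin":0,"jaw":-1},{"tx":0,"ty":0,"tz":-0.046,"spin":0,"jaw":-1}]'
python3 -m creep '[{"tx":-0.0025,"ty":-0.0035,"tz":0,"spin":0,"jaw":-1},{"tx":-0.005,"ty":-0.007,"tz":0,"spin":0,"jaw":-1},{"tx":-0.0075,"ty":-0.0105,"tz":0,"spin":0,"jaw":-1},{"tx":-0.0095,"ty":-0.0135,"tz":0,"spin":0,"jaw":-1},{"tx":-0.0115,"ty":-0.0165,"tz":0,"spin":0,"jaw":-1}]'
python3 - <<'E'
from look import *
c,im,d=wlook("w20"); print(bot.state()["tcp_pos"]); cv2.imwrite("pics/w20z.png",im[150:450,200:600])
E
```

```text
time: 16.18
tcp_pos: [0.5279, 0.1335, 0.0918]
ee_rot: [1.646, 0.852, -1.65]
contact_force: [-0.8, -0.3, -0.4]
gripper_width: -0.0004
time: 16.6
tcp_pos: [0.5173, 0.1167, 0.0935]
ee_rot: [1.649, 0.85, -1.646]
contact_force: [0.3, -0.1, 1.2]
gripper_width: -0.0001
[0.51673972 0.11625441 0.09329219]
```

View pics/w20z.png

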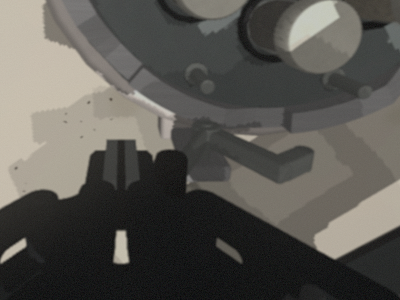

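The finger is against the bar, which has started to move. About 26 mm more.

```bash
python3 -m creep '[{"tx":-0.0025,"ty":-0.0035,"tz":0,"spin":0,"jaw":-1},{"tx":-0.005,"ty":-0.007,"tz":0,"spin":0,"jaw":-1},{"tx":-0.0075,"ty":-0.0105,"tz":0,"spin":0,"jaw":-1},{"tx":-0.0095,"ty":-0.0135,"tz":0,"spin":0,"jaw":-1},{"tx":-0.0105,"ty":-0.015,"tz":0,"spin":0,"jaw":-1}]'
python3 -m creep '[{"tx":-0.001,"ty":-0.0015,"tz":0,"spin":0,"jaw":-1},{"tx":-0.002,"ty":-0.003,"tz":0,"spin":0,"jaw":-1},{"tx":-0.003,"ty":-0.0045,"tz":0,"spin":0,"jaw":-1},{"tx":-0.004,"ty":-0.006,"tz":0,"spin":0,"jaw":-1},{"tx":-0.005,"ty":-0.0075,"tz":0,"spin":0,"jaw":-1}]'
python3 - <<'E'
from look import *
c,im,d=wlook("w21"); print(bot.state()["tcp_pos"]); cv2.imwrite("pics/w21z.png",im[150:450,200:600])
p,d2=grab_frame("side"); im=p[190:320,220:380,::-1]; cv2.imwrite("pics/s21.png",cv2.resize(im,None,fx=4,fy=4,interpolation=cv2.INTER_CUBIC))
E
```

```text
time: 17.07
tcp_pos: [0.5061, 0.1016, 0.0927]
ee_rot: [1.647, 0.851, -1.648]
contact_force: [0.1, -0.8, 0.0]
gripper_width: 0.0001
time: 17.48
tcp_pos: [0.5015, 0.0945, 0.0928]
ee_rot: [1.647, 0.851, -1.648]
contact_force: [0.1, -0.7, 0.4]
gripper_width: 0.0001
[0.50134723 0.09426314 0.09278851]
```

View pics/w21z.png

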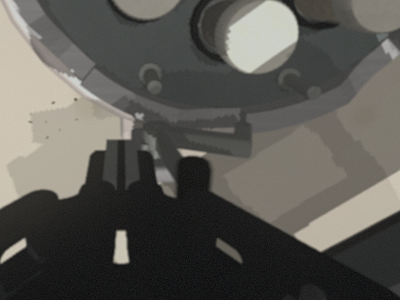

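View pics/s21.png

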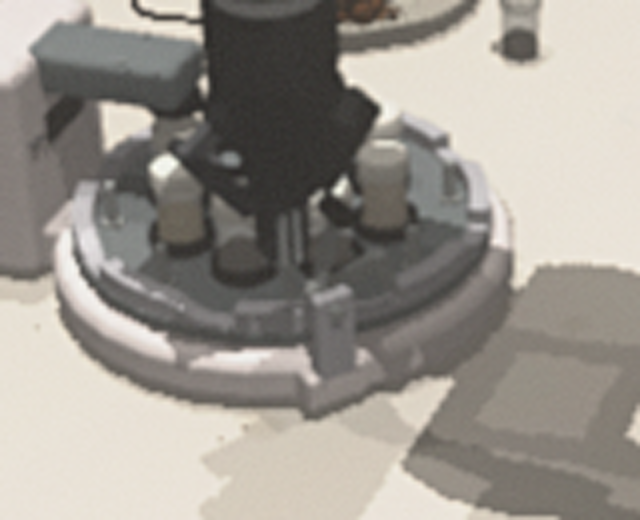

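The pawl has fallen over to the nose side: the bar is at side crop (340,207), away from the finger. I'll withdraw and check whether it is fully in the notch.

```bash
python3 -m creep '[{"tx":0.005,"ty":0.007,"tz":0,"spin":0,"jaw":-1},{"tx":0.01,"ty":0.014,"tz":0.01,"spin":0,"jaw":-1},{"tx":0.012,"ty":0.018,"tz":0.035,"spin":0,"jaw":-1},{"tx":0.012,"ty":0.018,"tz":0.07,"spin":0,"jaw":-1},{"tx":0.012,"ty":0.018,"tz":0.105,"spin":0,"jaw":-1}]'
python3 -m creep '[{"tx":-0.01,"ty":0.0,"tz":0.03,"spin":0.05,"jaw":-1},{"tx":-0.03,"ty":-0.02,"tz":0.05,"spin":0.1,"jaw":-1},{"tx":-0.05,"ty":-0.045,"tz":0.06,"spin":0.16,"jaw":-1},{"tx":-0.07,"ty":-0.07,"tz":0.065,"spin":0.2,"jaw":-1},{"tx":-0.075,"ty":-0.08,"tz":0.065,"spin":0.21,"jaw":-1}]'
python3 -m creep '[{"tx":0,"ty":0,"tz":0,"spin":0,"jaw":-1},{"tx":0,"ty":0,"tz":0,"spin":0,"jaw":-1},{"tx":0,"ty":0,"tz":0,"spin":0,"jaw":-1},{"tx":0,"ty":0,"tz":0,"spin":0,"jaw":-1},{"tx":0,"ty":0,"tz":0,"spin":0,"jaw":-1}]'
python3 - <<'E'
from tt2 import *
print(bot.state()["tcp_pos"]); c,im,W=tt2("w22",.0965-.76)
p,d=grab_frame("side"); np.save("pics/s22.npy",d);im=p[:,:,::-1].copy(); cv2.imwrite("pics/s22r.png",im); cv2.imwrite("pics/s22.png",cv2.resize(im[210:300,260:360],None,fx=7,fy=6.6,interpolation=cv2.INTER_CUBIC))
a=cv2.imread("pics/side0.png"); cv2.imwrite("pics/s0c.png",cv2.resize(a[210:300,260:360],None,fx=7,fy=6.6,interpolation=cv2.INTER_CUBIC))
# bar centroid compare in both side frames
for n,I in(("start",a),("now",im)):
    g=I.max(2)[232:252,295:320]; m=g<55; v,u=np.nonzero(m); print(n,m.sum(),u.mean()+295,v.mean()+232)
E
```

```text
time: 18.0
tcp_pos: [0.5134, 0.1134, 0.1984]
ee_rot: [1.646, 0.853, -1.649]
contact_force: [0.6, -0.2, -0.1]
gripper_width: 0.0001
time: 18.42
tcp_pos: [0.4372, 0.0313, 0.2646]
ee_rot: [1.502, 0.987, -1.5]
contact_force: [1.8, 1.0, 1.0]
gripper_width: -0.0002
time: 18.83
tcp_pos: [0.439, 0.0333, 0.2624]
ee_rot: [1.501, 0.989, -1.502]
contact_force: [0.4, -1.3, 1.5]
gripper_width: -0.0001
[0.43897221 0.0333     0.26244659]
[246.  28.] [ 226    6   41   45 1437] [0.6118 0.0249]
[408.  77.] [ 389   56   38   42 1223] [ 0.5256 -0.0838]
[258.  97.] [ 240   78   36   39 1142] [0.561  0.0395]
[367. 129.] [ 350  111   36   37 1073] [ 0.5001 -0.0373]
[307. 137.] [ 290  118   36   38 1082] [0.5147 0.0136]
each th [-0.665 -0.676 -0.668 -0.672 -0.67 ] r [0.0691 0.0696 0.0695 0.0696 0.0695]
fit [ 0.5691 -0.0296] -0.6713 0.8
start 4 301.5 234.75
now 0 nan nan<stdin>:7: RuntimeWarning: Mean of empty slice.
  ret = ret.dtype.type(ret / rcount)
```

View pics/s22.png

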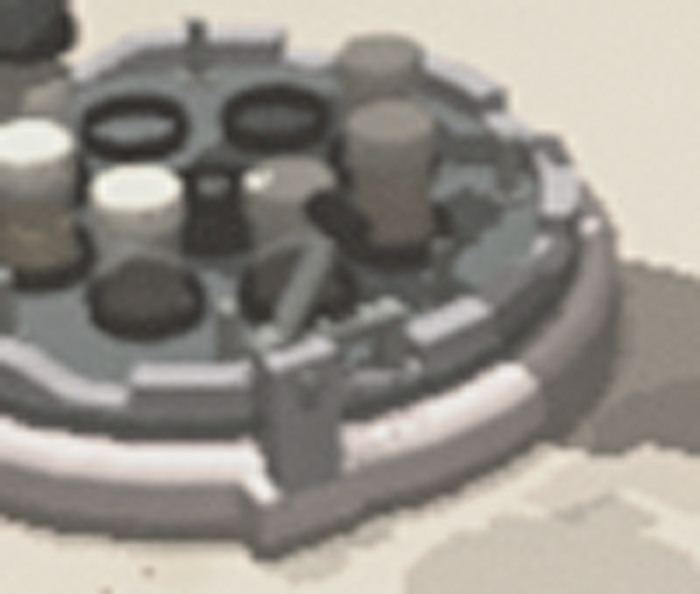

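View pics/s0c.png

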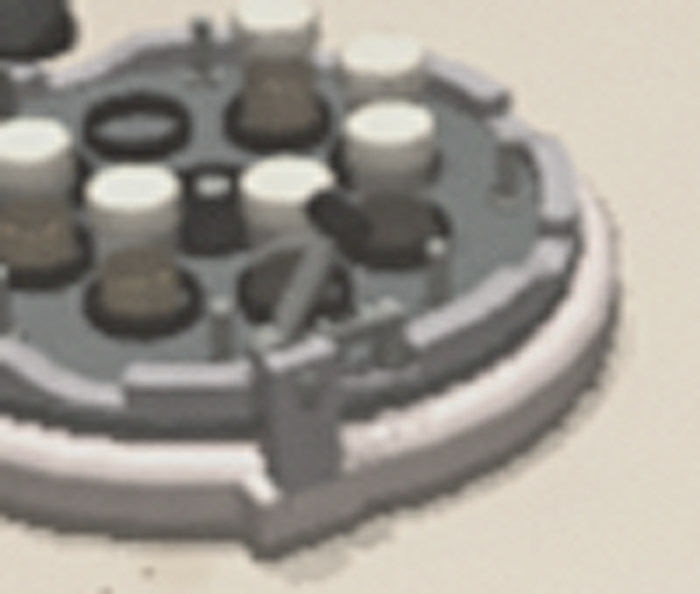

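View pics/w22.png

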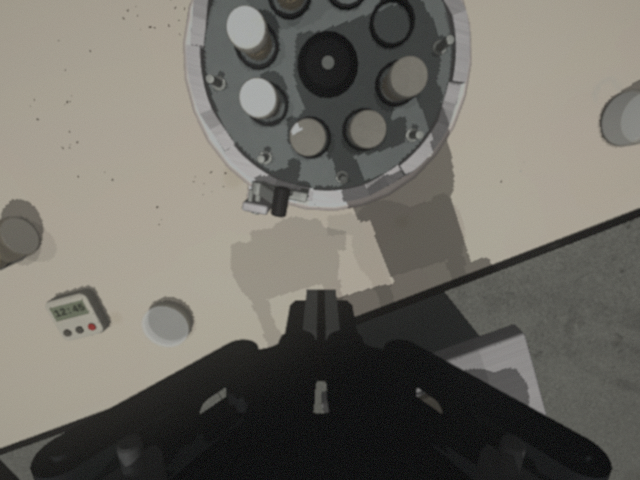

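The bar (zoom (340,218)) and nose (zoom (375,345)) sit exactly where they were at the start with the pawl down. All the jars stand, the table is 0.767 rad back, and the robot is clear. Handing in.

```bash
python3 - <<'E'
from bench import bot
print(bot.hand_in())
E
```

```text
the job is handed in; nothing more can be done
None
```

I threw the pawl back by its bar, pushed the turntable back one notch by the front-right pin, and tipped the pawl down again. The job is handed in, about 19 s into the run; the hand-in reports no verdict.

Last checks before handing in:
- **Turntable:** it had moved back about 0.767 rad from its start. With the unknown start angle of 0 to 0.03, that puts it at about -0.74 to -0.77, inside the notch window.
- **Pawl:** in the side view its bar and nose sit where they were at the start, so I read it as down in the notch. I judged this by eye; the automatic bar comparison found too few pixels to work.
- **Jars:** all were standing. Five were measured and fitted their pockets to within 1 mm; the sixth, at the head, was only partly visible. I did not measure its distance to the head directly, but the table angle puts it about 1 to 3 mm off the middle.
- **Bystanders:** those in view looked undisturbed; I did not measure them.
- **Forces:** all the readings at the end of each move stayed within about 2.5 N.

**Disagreement:** the shut fingertips end about 14 mm short of the TCP, not 22 mm ahead of it as stated. My first pass therefore went over the bar without touching it. I measured the offset in both cameras and went lower.

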